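# Turn the spice stand and hang its shelf back

## Robot

A 6-joint arm with a two-finger parallel gripper is mounted at the origin on the work surface; the furniture and walls round the work are solid. World frame = base frame: x ahead of the robot, y to its left, z up, the work surface at z = 0. Lengths are in mm, angles in degrees, forces in N, time in s.
With the tool pointing down it reaches from about 350 to 850 mm from the base axis. Payload 8.1 kg.
Tool frame: the origin (TCP) lies at the very end of the fingers, on their centre line; the grasp point (between the pads) lies 19 mm behind it; z points along the fingers, y is the direction in which the jaws open and shut (so a half turn about z gives the same grasp; the last joint's range is limited). The gripper opens to 85 mm and grips with 20 to 120 N. Pads are 22 mm wide; open, the fingers measure 114 mm over their backs; the gripper's body (76 mm by 85 mm) begins 54 mm behind the grasp point. The pads swing forward as they close: fully open they stand 13 mm farther back than shut.
Start: joints at [-68.892, 7.471, 85.268, -0, 87.261, -4.893], TCP at [263.05, -539.268, 201.492] pointing down, gripper open.
Joint ranges: [-169.43, 169.43], [-51.17, 129.36], [1.28, 143.12], [-76.62, 256.62], [0, 156.53], [-152.29, 152.29]. Speed limits (degrees/s): [136.94, 136.94, 159.86, 180, 180, 180].

## Interface

Orientations are given as [roll, pitch, yaw] about the fixed x, y, z axes, in that order (R = Rz(yaw) Ry(pitch) Rx(roll)).
In Python, from bench import r gives the robot as it stands.
- The arm moves only by the shell command python3 -m jog 'ROWS' [OPENING] [FORCE]. ROWS is JSON, a list of rows, each a list of 6 numbers: the shift along the tool's x, y, z normalised to -1 to 1, where 1 is 0.25 m, then the turn, a rotation vector about the tool's x, y, z normalised to -1 to 1, where 1 is pi rad. In form: [[x, y, z, ax, ay, az], ...]. A call has 1 to 10 rows; each row is the pose to reach, as a shift and turn from the pose commanded when the call began, along the tool's axes at that moment, turning the shorter way round; what a row does not reach only later rows make up. A row lasts 1/10 s, in which the tool goes at most 50 mm and 8.59 degrees, less where a joint would pass 70% of its speed; a pose out of reach is approached as far as the arm can. A call with a number of a shift or a turn outside -1 to 1 is refused whole. A call with a gripper value outside its range is refused whole. OPENING is the opening, from 0 (shut) to 1 (fully open), set as the call begins (- or left out, the last holds). The fingers move at their own pace and stop on an object; FORCE is the grip in N (left out, the last holds). Time passes only in rows, so rows that repeat a pose let the fingers close. It gives the time, the measured TCP pose, the force and the opening at its end, in the units of the state.
- r.sense(): the state, without advancing time (a new reading comes with each control period).
- r.snapshot(name): name is "scene" or "top"; returns a dict with "pixels" (384x512x3 uint8, red, green, blue), "intrinsics" (3x3 intrinsics, pixels), "extrinsics" (4x4, takes a point from camera to world coordinates). Camera axes: x right, y down, z forward; pixel columns grow to the right and rows downward; lengths in mm; the calibration is good to about 2 mm. A picture is of the moment at which its call begins. There is no depth.
- r.hand_in(): hands the job in, once; it reports no verdict.
The state is a dict: "time": time; "joint_pos": joint angles; "qd": joint speeds; "joint_efforts": joint torques, N m; "tool_pos": TCP position; "tcp_rot": TCP orientation; "ft_force": force on the tool from outside, world axes, zero at the start; "wrist_torque": the same for the moment, N m; "finger_gap": finger opening in mm.
Only numpy, scipy, OpenCV 4.12 (cv2) and the standard library are available. Lean on these libraries where they do the work, as an engineer would, in place of code of your own. Each camera call takes 0.05 s, during which the arm holds its last target.

## Task

Turn the revolving spice stand until its empty side faces the front of its foot and clicks into the stop there. Then hang the loose jar shelf back on that side: both claws through the slots of the two uprights, pressed down until it locks level with the other two shelves, firmly but without forcing it (stay below 40 N). Let go of it, and leave the mug where it is.

Things in the scene. Friction and masses are not known exactly. Their poses are not given: they have to be found in the camera images.
- spice_stand: Fixed round wooden foot (194 mm across, 13 mm high) of the revolving spice stand. Origin: centre of its underside, on the turning axis. Its -x side is the front. The top (platter, slotted uprights, cap, three sides 120 degrees apart) turns endlessly; 153 mm high, jars to 170 mm. Turning takes some 0.1 N m, passing a click stop about 0.5 N m.
- stand_front (a point): Small steel click-stop housing that marks the front on the rim of the foot (12 to 31 mm high). Point: its outer end, 110 mm from the turning axis, 21 mm above the table.
- stand_top (a joint): Turn of the stand's top on its foot (rad), growing anticlockwise seen from above, not wrapped; 0 and each full turn: the empty side faces the front. A spring ball clicks into a notch there and every 120 degrees from there; it pulls the top in by itself from about 0.06 rad away and holds it without play. It starts between two notches.
- hung_a (a point): One of the two jar shelves that hang on the stand, fixed and with fixed jars; seen from above its side lies 120 degrees anticlockwise of the empty one. Point: middle of the shelf at rail height (120 mm above the table), 76 mm from the turning axis; -x points outward. It spans 57 mm to each side along y and 40 to 109 mm out from the axis. Its wire rails (at z 120 mm) or jars may be pushed.
- hung_b (a point): The other hung shelf, 120 degrees clockwise of the empty side; point, axes and sizes as for hung_a.
- free_face (a point): Middle of the empty side, on the turning top: where the shelf's origin lies when it hangs locked; 40 mm from the axis, in the plane of the uprights' front skin, 60 mm above the table. -x points straight out, z up; the hung shelf has the same axes. Uprights at y = -40 and +40 mm, 18 mm wide, to 78 mm above this point; a wooden cap lies over them, 76 to 84 mm above it, flush with them.
- slots (a point): Midpoint between the two slots of the empty side, in the plane of the uprights' front skin. Axes as free_face. One slot in each upright, at y = -40 and +40 mm, 10 mm wide, 25 mm high (12.5 above and below this point), in 3 mm sheet, free behind for 20 mm.
- catch_nose (a point): Spring catch of the empty side, between the uprights: an 8 mm ball nose that a bead on the shelf's back must be pressed past. The shelf meets it 8 to 10 mm above its locked height, takes 7 to 15 N (its weight does not do it) and past it snaps home.
- jar_shelf: Loose grey-painted two-jar shelf, same as the hung ones, standing empty on the table, 0.16 to 0.28 kg. Origin: underside, middle of the back plate's rear face; -x points out of its open front, z up. Floor x -68 to -2 mm, y -57 to 57; back plate 102 wide, 56 high, 3 thick, with a short bead across its rear (z = 44, 4 mm proud); wire rail round front and sides at z = 60.
- divider (a point): Middle of the top edge of the shelf's upright divider, its grip: 8 mm thick across y, 60 mm long along x, 62 mm high from the shelf's underside (floor 4 mm). Bays of 48 mm are free on both sides. Axes as jar_shelf; 34 mm in front of its origin.
- claws (a point): Midpoint between the bent ends of the shelf's two claws (5 mm rod, at y = -40 and +40 mm), 7.5 mm behind the back plate. Each goes 10 mm back at z = 50 mm, then down to z = 35.5, 5 mm clear of the plate. To hang: at slot height (shelf some 16 mm above locked) straight back until the plate meets the uprights, then down.
- enamel_mug: Dark enamelled mug standing on the table, 88 mm across, 112 mm with its handle, 80 mm high. Origin: centre of its underside. Leave it.

How it is judged:
By the outcome, as a careful person would: the job done as asked, in the order asked, and still so for the second after the job is handed in, with the robot touching nothing.
It also fails if it takes over 64 s, if anything falls off the work surface, if the arm or the gripper's body presses on something with over 40 N, if the wrist force passes 120 N, or if a joint passes its speed limit or range.

## Working session

There is one attempt and no reset: what is moved stays moved. The work goes in short steps, Python scripts to look and compute and a shell command to move; the robot and the scene stay as the last step left them, time stands still between calls to the robot, and variables do not carry over. Pictures are saved under pics/ and viewed, and the job is handed in when it is done.

```bash
ls; mkdir -p pics
python3 - <<'E'
from bench import r
import cv2
s=r.sense();print(s)
for n in("scene","top"):
    d=r.snapshot(n);cv2.imwrite(f"pics/{n}0.png",d["pixels"][:,:,::-1]);print(n,d["intrinsics"],d["extrinsics"])
E
```

```text
pics
{'time': 0.0, 'joint_pos': array([-6.88943455e+01,  7.51445611e+00,  8.53293632e+01,  2.15093138e-03,
        8.72608086e+01, -4.89144468e+00]), 'qd': array([ 0.00875754,  0.07438214, -0.04467373,  0.00522   , -0.0584851 ,
        0.02498095]), 'joint_efforts': array([ 2.33198756e-03, -5.69398856e+01, -5.00548875e+01,  1.21062055e-05,
        1.49312324e-02, -2.32357860e-05]), 'tool_pos': array([ 262.82833458, -538.70724396,  200.45046609]), 'tcp_rot': array([-1.79895936e+02, -1.10618837e-02,  2.59969844e+01]), 'ft_force': array([-0.25317194, -0.19004134, -0.28651259]), 'wrist_torque': array([-0.00520759, -0.01383134, -0.01500391]), 'finger_gap': 85.18619206407685}
scene [[379.96191635   0.         255.60851079]
 [  0.         379.96191635 189.69281024]
 [  0.           0.           1.        ]] [[-8.70336099e-01 -2.11028355e-01  4.44951805e-01  5.56634427e+01]
 [-4.92174513e-01  3.42077924e-01 -8.00466703e-01  8.31242400e+02]
 [ 1.67129822e-02 -9.15669005e-01 -4.01585544e-01  5.35662168e+02]
 [ 0.00000000e+00  0.00000000e+00  0.00000000e+00  1.00000000e+00]]
top [[445.40971737   0.         250.68522785]
 [  0.         445.40971737 186.05297913]
 [  0.           0.           1.        ]] [[-2.02908835e-03 -9.87500740e-01  1.57601302e-01  3.70799811e+02]
 [-9.99774356e-01  5.33580934e-03  2.05612843e-02 -2.57811174e-02]
 [-2.11452140e-02 -1.57524019e-01 -9.87288744e-01  1.18574931e+03]
 [ 0.00000000e+00  0.00000000e+00  0.00000000e+00  1.00000000e+00]]
```

View pics/scene0.png

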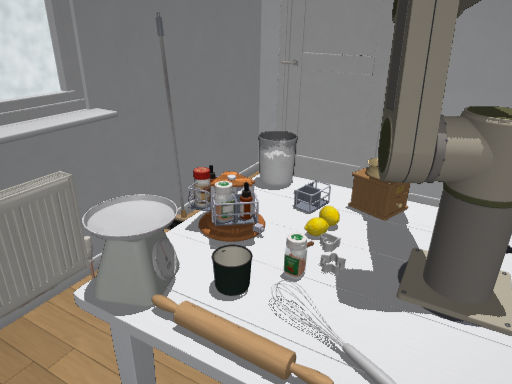

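View pics/top0.png

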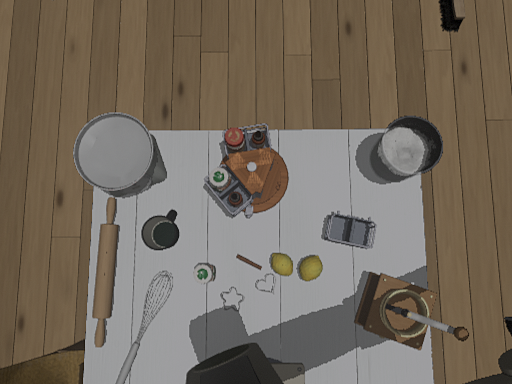

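The top view shows the stand near (253,180), with two hung shelves at (246,138) and (230,193). The loose shelf is at (349,230), the mug at (161,233), and the stop housing probably at (249,211). I'll enlarge these areas next.

Run:
```python
import cv2
a=cv2.imread("pics/top0.png")
cv2.imwrite("pics/t_stand.png",cv2.resize(a[115:225,190:300],None,fx=5.4,fy=5.4,interpolation=cv2.INTER_CUBIC))
cv2.imwrite("pics/t_shelf.png",cv2.resize(a[200:260,310:390],None,fx=8,fy=8,interpolation=cv2.INTER_CUBIC))
b=cv2.imread("pics/scene0.png")
cv2.imwrite("pics/s_stand.png",cv2.resize(b[155:255,180:345],None,fx=4.8,fy=4.8,interpolation=cv2.INTER_CUBIC))
```

```text
(no output)
```

View pics/t_stand.png

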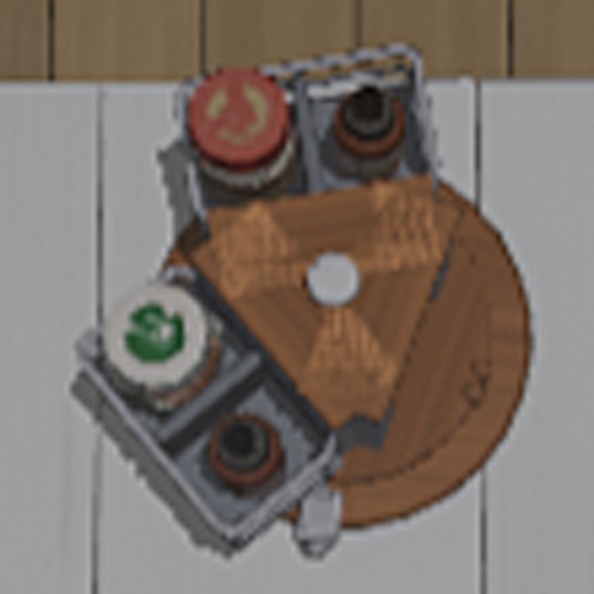

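View pics/t_shelf.png

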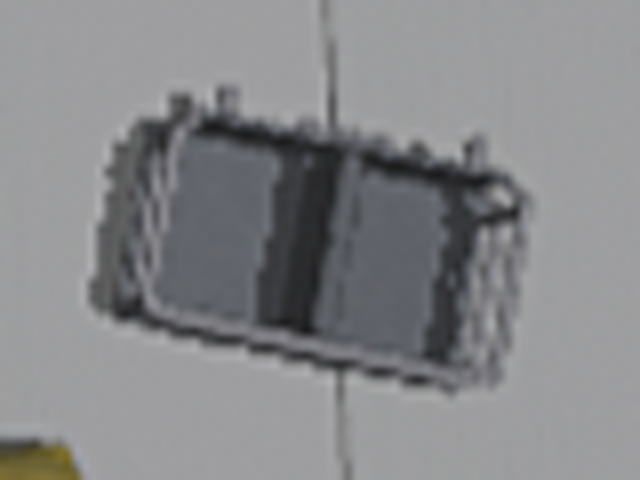

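View pics/s_stand.png

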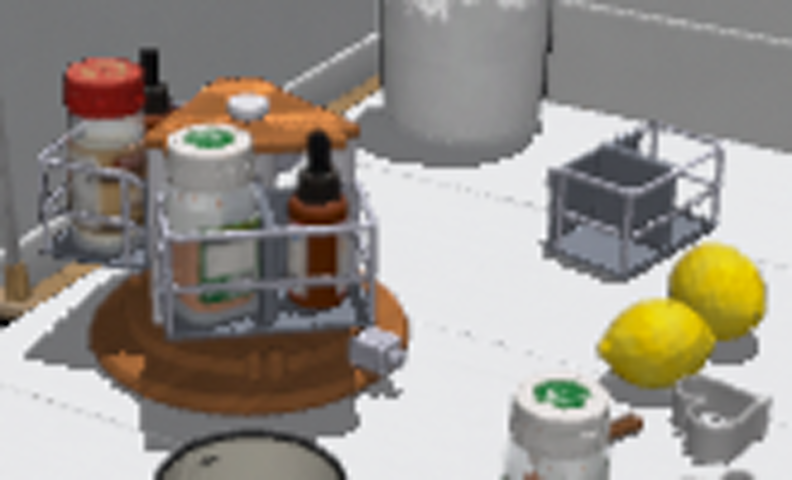

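```bash
cat > h.py <<'E'
import numpy as np, cv2
from bench import r
def snap(n): return r.snapshot(n)
def ray(d,uv,z):
    uv=np.atleast_2d(np.array(uv,float)); K=d["intrinsics"];E=d["extrinsics"]
    c=np.c_[uv,np.ones(len(uv))]@np.linalg.inv(K).T@E[:3,:3].T
    o=E[:3,3]; t=(z-o[2])/c[:,2]; return (o+c*t[:,None])[:,:2]
def tri(d1,u1,d2,u2):
    A=[];b=[]
    for d,u in((d1,u1),(d2,u2)):
        c=d["extrinsics"][:3,:3]@np.linalg.inv(d["intrinsics"])@np.array([u[0],u[1],1.]);c/=np.linalg.norm(c)
        P=np.eye(3)-np.outer(c,c);A.append(P);b.append(P@d["extrinsics"][:3,3])
    return np.linalg.lstsq(np.vstack(A),np.hstack(b),rcond=None)[0]
def proj(d,p):
    E=np.linalg.inv(d["extrinsics"]);p=np.atleast_2d(p)
    c=p@E[:3,:3].T+E[:3,3];q=c@d["intrinsics"].T;return q[:,:2]/q[:,2:]
def gap_image(): pass
E
python3 - <<'E'
from h import *
from scipy.optimize import least_squares
t=snap("top");s=snap("scene")
im=t["pixels"];hsv=cv2.cvtColor(im,cv2.COLOR_RGB2HSV)
m=((hsv[...,0]<20)&(hsv[...,1]>110)).astype(np.uint8)
m[:115]=0;m[225:]=0;m[:,:190]=0;m[:,300:]=0
cs,_=cv2.findContours(m,cv2.RETR_EXTERNAL,cv2.CHAIN_APPROX_NONE)
c=max(cs,key=cv2.contourArea)[:,0,:].astype(float)
w=ray(t,c,13.)
sel=(c[:,0]>272)|((c[:,1]>195)&(c[:,0]>256))
w=w[sel]
f=lambda p:np.hypot(w[:,0]-p[0],w[:,1]-p[1])-97
q=least_squares(f,[600,0],loss="soft_l1");print("foot",q.x,np.abs(q.fun).mean(),len(w))
f2=lambda p:np.hypot(w[:,0]-p[0],w[:,1]-p[1])-p[2]
print(least_squares(f2,[600,0,97],loss="soft_l1").x)
# knob
g=im.astype(int);k=((g.min(2)>130)).astype(np.uint8);k[:155]=0;k[178:]=0;k[:,:240]=0;k[:,264:]=0
M=cv2.moments(k,True);u=(M["m10"]/M["m00"],M["m01"]/M["m00"]);print("knob px",u,M["m00"],ray(t,u,150))
print("tri knob",tri(t,u,s,(180+248/4.8,155+105/4.8)))
C=q.x
for uv in [(190+318/5.4,115+548/5.4),(190+320/5.4,115+500/5.4)]:
    p=ray(t,uv,28)[0];print("housing",p,p-C,np.hypot(*(p-C)),np.degrees(np.arctan2(*(p-C)[::-1])))
h=lambda x,y:(190+x/5.4,115+y/5.4)
# cap corners z=144
for xy in [(208,212),(435,178),(462,205),(385,418),(340,408),(187,248)]:
    p=ray(t,h(*xy),144)[0];print("cap",xy,p,p-C,np.hypot(*(p-C)),np.degrees(np.arctan2(*(p-C)[::-1])))
# loose shelf back rail edges ; rail front corners z=60
g=lambda x,y:(310+x/8,200+y/8)
for n,xy,z in [("claw1",(228,92),50),("claw2",(475,140),50),("railFL",(150,305),60),("railFR",(495,380),60),("divtop b",(345,145),62),("divtop f",(325,335),62)]:
    print(n,ray(t,g(*xy),z)[0])
E
```

```text
foot [584.31240922  24.52854486] 3.8724700421282323 82
[582.13484309  18.09292342  91.27347876]
knob px (251.22222222222223, 166.20634920634922) 63.0 [[583.80412422  20.17389388]]
tri knob [583.23032288  19.81820259 149.39938451]
housing [475.38100016  28.92813369] [-108.93140906    4.39958883] 109.02021950572201 177.68715982748628
housing [498.64204334  27.92771641] [-85.67036587   3.39917155] 85.73777438217972 177.72784817320792
cap (208, 212) [614.61481492  74.69889453] [30.30240571 50.17034967] 58.61143043252178 58.868430051683255
cap (435, 178) [629.386553   -26.20553097] [ 45.07414378 -50.73407583] 67.86475438913712 -48.38085560931474
cap (462, 205) [617.00849009 -38.05762954] [ 32.69608088 -62.58617441] 70.61205939051655 -62.41666856533758
cap (385, 418) [521.757743   -3.3722718] [-62.55466621 -27.90081666] 68.4948307179955 -155.96203187827393
cap (340, 408) [526.28278077  16.30382144] [-58.02962844  -8.22472342] 58.60958840224373 -171.93301825563074
cap (187, 248) [598.33418657  83.92385554] [14.02177736 59.39531068] 61.02797039749712 76.71706643956907
claw1 [ 485.21245325 -200.10378472]
claw2 [ 469.59723357 -277.70078461]
railFL [ 417.41609433 -171.82002946]
railFR [ 393.89379537 -278.17263471]
divtop b [ 467.13816863 -234.06320679]
divtop f [ 407.87974132 -225.59917421]
```

```bash
cat >> h.py <<'E'
from scipy.spatial.transform import Rotation as Ro
def to(p,yaw,roll=180,pitch=0):
    s=r.sense();R0=Ro.from_euler("xyz",s["tcp_rot"],degrees=True);R1=Ro.from_euler("xyz",[roll,pitch,yaw],degrees=True)
    d=R0.inv().apply(np.array(p)-s["tool_pos"])/250;v=(R0.inv()*R1).as_rotvec()/np.pi
    print("row",np.round(d,4),np.round(v,4),"dist",np.linalg.norm(d)*250)
def st():
    s=r.sense();print(round(s["time"],2),"pos",s["tool_pos"].round(1),"rot",s["tcp_rot"].round(2),"F",s["ft_force"].round(1),"gap",round(s["finger_gap"],1))
E
python3 - <<'E'
from h import *
st();to((463,22,201.5),40.5)
E
```

```text
0.2 pos [ 262.9 -538.9  200.8] rot [-179.93   -0.     26.  ] F [ 0.3 -0.3 -0.2] gap 85.6
row [ 1.7029e+00 -1.6657e+00 -6.0000e-04] [-0.0004 -0.0001 -0.0806] dist 595.5291860940342
```

```bash
python3 -m jog '[[0.85,-0.83,0,0,0,-0.04],[0.85,-0.83,0,0,0,-0.04],[0.85,-0.83,0,0,0,-0.04],[0.85,-0.83,0,0,0,-0.04],[0.85,-0.83,0,0,0,-0.04],[0.85,-0.83,0,0,0,-0.04],[0.85,-0.83,0,0,0,-0.04]]' 0 40
python3 -c "
from h import *
st();print(r.sense()['joint_pos'].round(1));to((463,22,201.5),40.5)"
```

```text
time: 0.9
tool_pos: [364.7, -254.9, 201.5]
tcp_rot: [-180.0, -0.1, 33.5]
ft_force: [0.6, -0.9, -0.1]
finger_gap: -0.3
0.9 pos [ 364.7 -254.9  201.5] rot [-1.7996e+02 -1.0000e-01  3.3510e+01] F [ 0.6 -0.9 -0.1] gap -0.3
[-4.170e+01 -1.730e+01  1.086e+02  1.000e-01  8.870e+01  1.480e+01]
row [ 0.9394 -0.7066  0.0022] [-0.0002 -0.0006 -0.0388] dist 293.86439787034817
```

```bash
python3 -m jog '[[0.94,-0.7,0,0,0,-0.04],[0.94,-0.7,0,0,0,-0.04],[0.94,-0.7,0,0,0,-0.04],[0.94,-0.7,0,0,0,-0.04],[0.94,-0.7,0,0,0,-0.04],[0.94,-0.7,0,0,0,-0.04],[0.94,-0.7,0.06,0,0,-0.04],[0.94,-0.7,0.2,0,0,-0.04],[0.94,-0.7,0.37,0,0,-0.04],[0.94,-0.7,0.37,0,0,-0.04]]'
python3 - <<'E'
from h import *
st()
t=snap("top");s=snap("scene")
a=t["pixels"][100:250,180:310,::-1];b=s["pixels"][140:260,170:330,::-1]
cv2.imwrite("pics/t1.png",cv2.resize(a,None,fx=4,fy=4,interpolation=cv2.INTER_CUBIC))
cv2.imwrite("pics/s1.png",cv2.resize(b,None,fx=4,fy=4,interpolation=cv2.INTER_CUBIC))
E
```

```text
time: 1.9
tool_pos: [458.8, 15.1, 102.6]
tcp_rot: [-179.6, 0.5, 40.4]
ft_force: [-1.6, -0.9, -0.0]
finger_gap: 0.2
1.9 pos [458.8  15.1 102.6] rot [-179.56    0.48   40.38] F [-1.6 -0.9 -0. ] gap 0.2
```

View pics/t1.png

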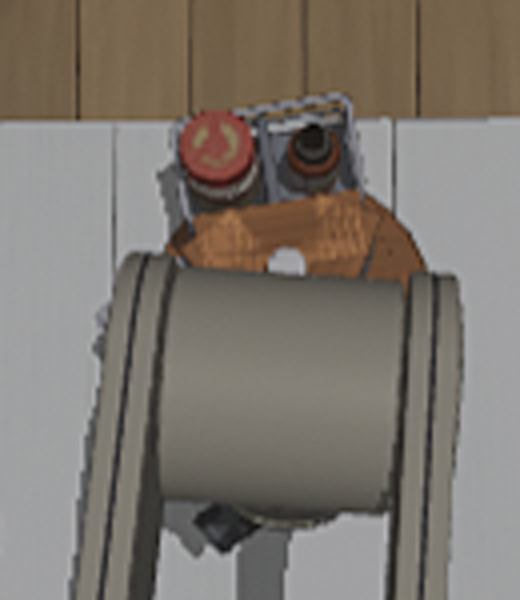

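View pics/s1.png

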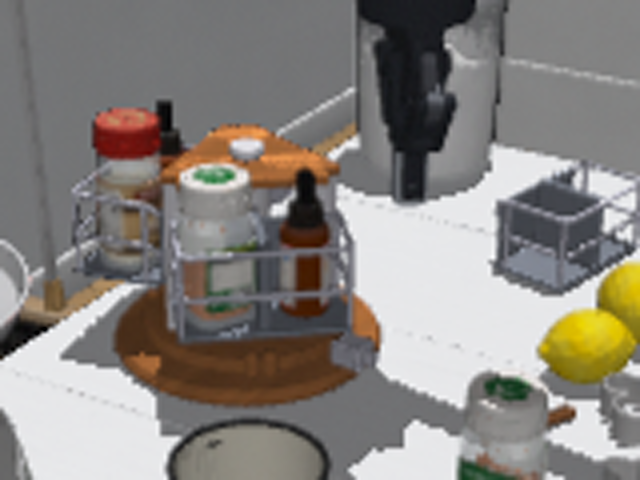

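```bash
python3 -m jog '[[0,0,0,0,0,0]]'
cat >> h.py <<'E'
def rel(rows,base=None):
    "rows of (x,y,z,yaw) -> tool-frame units from base pose"
    s=r.sense()
    if base is None: base=(*s["tool_pos"],s["tcp_rot"][2])
    R0=Ro.from_euler("xyz",[180,0,base[3]],degrees=True)
    for q in rows:
        d=R0.inv().apply(np.array(q[:3])-base[:3])/250
        print("[%.3f,%.3f,%.3f,0,0,%.4f],"%(*d,-(q[3]-base[3])/180))
C=np.array([583.5,20.])
def push(D,off=72,out=80,a0=130.5,z=110):
    a=np.radians(a0+D);o=np.array([np.cos(a),np.sin(a)]);s=np.array([np.sin(a),-np.cos(a)])
    return (*(C+out*o-off*s),z,a0+D-90)
E
python3 - <<'E'
from h import *
st()
print(push(0,90))
rel([push(0,82),push(0,76)]+[push(D) for D in (-1,-5,-10,-15,-20,-25,-30,-35)])
E
```

```text
time: 2.1
tool_pos: [465.3, 14.8, 111.3]
tcp_rot: [179.9, -0.1, 40.4]
ft_force: [1.3, -0.9, 0.6]
finger_gap: -0.1
2.1 pos [465.3  14.8 111.3] rot [ 1.7988e+02 -1.1000e-01  4.0350e+01] F [ 1.3 -0.9  0.6] gap -0.1
(np.float64(463.1076192295826), np.float64(22.38215289828596), 110, 40.5)
[0.045,-0.029,0.005,0,0,-0.0008],
[0.069,-0.029,0.005,0,0,-0.0008],
[0.090,-0.034,0.005,0,0,0.0047],
[0.114,-0.053,0.005,0,0,0.0270],
[0.145,-0.074,0.005,0,0,0.0547],
[0.177,-0.093,0.005,0,0,0.0825],
[0.211,-0.109,0.005,0,0,0.1103],
[0.247,-0.121,0.005,0,0,0.1381],
[0.283,-0.131,0.005,0,0,0.1659],
[0.320,-0.137,0.005,0,0,0.1936],
```

```bash
python3 -m jog '[[0.045,-0.029,0.005,0,0,0],[0.069,-0.029,0.005,0,0,0],[0.09,-0.034,0.005,0,0,0.005],[0.114,-0.053,0.005,0,0,0.027],[0.145,-0.074,0.005,0,0,0.055],[0.177,-0.093,0.005,0,0,0.083],[0.211,-0.109,0.005,0,0,0.11],[0.247,-0.121,0.005,0,0,0.138],[0.283,-0.131,0.005,0,0,0.166],[0.32,-0.137,0.005,0,0,0.194]]'
python3 - <<'E'
from h import *
st()
rel([push(D) for D in (-35,-40,-45,-50,-55,-60,-64,-68,-70,-70)])
s=snap("scene");b=s["pixels"][140:260,170:330,::-1]
cv2.imwrite("pics/s2.png",cv2.resize(b,None,fx=4,fy=4,interpolation=cv2.INTER_CUBIC))
E
```

```text
time: 3.1
tool_pos: [503.1, 94.3, 108.1]
tcp_rot: [180.0, -0.0, 5.3]
ft_force: [1.2, -0.3, -0.4]
finger_gap: 0.1
3.1 pos [503.1  94.3 108.1] rot [ 1.80e+02 -2.00e-02  5.27e+00] F [ 1.2 -0.3 -0.4] gap 0.1
[0.004,0.007,-0.008,0,0,-0.0013],
[0.032,-0.017,-0.008,0,0,0.0265],
[0.063,-0.039,-0.008,0,0,0.0543],
[0.096,-0.057,-0.008,0,0,0.0821],
[0.130,-0.073,-0.008,0,0,0.1098],
[0.165,-0.086,-0.008,0,0,0.1376],
[0.194,-0.094,-0.008,0,0,0.1598],
[0.224,-0.099,-0.008,0,0,0.1821],
[0.239,-0.102,-0.008,0,0,0.1932],
[0.239,-0.102,-0.008,0,0,0.1932],
```

View pics/s2.png

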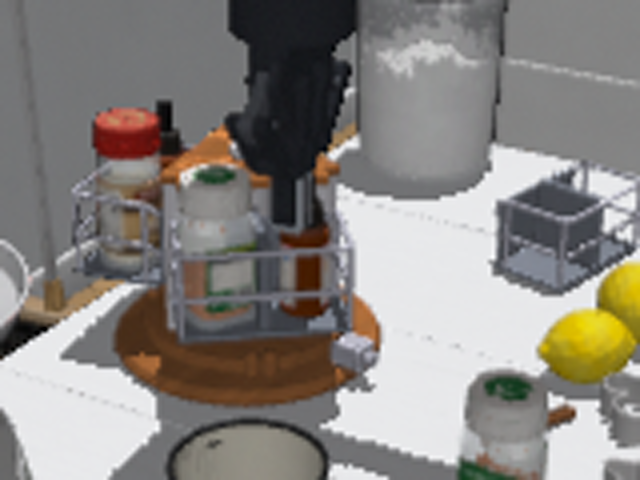

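Run:
```python
from h import *
s=snap("scene");st()
p=r.sense()["tool_pos"]
q=proj(s,[p,[463,22,110],[583.5,20,153]]);print(q,(q-[170,140])*4)
o=np.array([np.cos(np.radians(130.5)),np.sin(np.radians(130.5))]);sd=np.array([o[1],-o[0]])
for out,y in((109,-57),(109,57),(40,-57),(40,57)):
    print(out,y,(proj(s,[*(C+out*o+y*sd),120])-[170,140])*4)
b=s["pixels"][140:260,170:330,::-1]
cv2.imwrite("pics/s3.png",cv2.resize(b,None,fx=5,fy=5,interpolation=cv2.INTER_CUBIC))
```

```text
3.2 pos [503.4  94.5 108.1] rot [-1.7999e+02 -4.0000e-02  5.4400e+00] F [ 0.4  0.1 -0. ] gap 0.1
[[242.07733227 207.49002738]
 [269.5365027  199.94543811]
 [231.25733345 175.59680934]] [[288.30932907 269.96010952]
 [398.1460108  239.78175244]
 [245.0293338  142.38723735]]
109 -57 [[357.71796768 248.43178784]]
109 57 [[177.7198107  260.85745084]]
40 -57 [[337.2662803  204.82126233]]
40 57 [[167.94129042 215.58303408]]
```

View pics/s3.png

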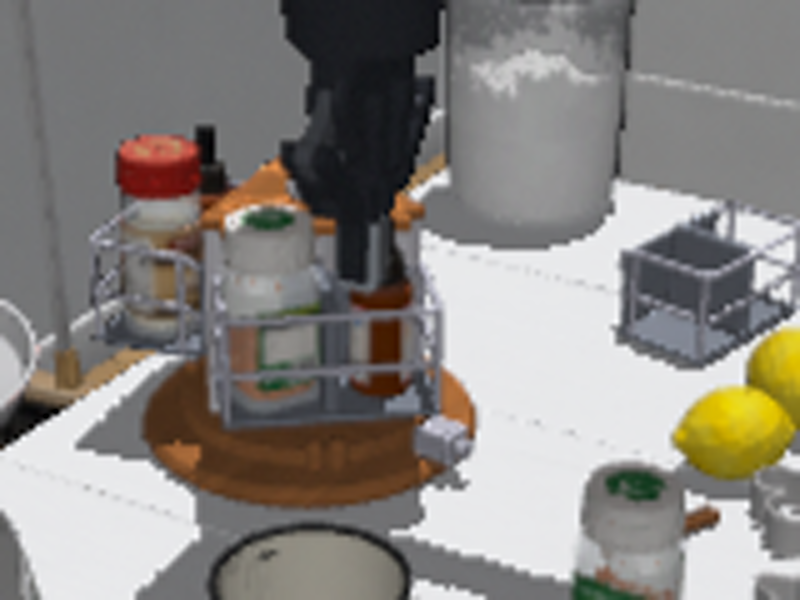

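Run:
```python
from h import *
s=snap("scene")
p=r.sense()["tool_pos"]
for z in (108,120,130,140,160,181,200,210,230): print(z,proj(s,[p[0],p[1],z]).round(1),(proj(s,[p[0],p[1],z])-[205,100]).round(1)*7)
b=s["pixels"][100:185+30,205:285,::-1]
cv2.imwrite("pics/s4.png",cv2.resize(b,None,fx=5,fy=5,interpolation=cv2.INTER_NEAREST))
```

```text
108 [[242.3 207.5]] [[261.1 752.5]]
120 [[242.3 203.2]] [[261.1 722.4]]
130 [[242.3 199.6]] [[261.1 697.2]]
140 [[242.4 196. ]] [[261.8 672. ]]
160 [[242.4 188.6]] [[261.8 620.2]]
181 [[242.4 180.8]] [[261.8 565.6]]
200 [[242.4 173.6]] [[261.8 515.2]]
210 [[242.4 169.7]] [[261.8 487.9]]
230 [[242.5 161.9]] [[262.5 433.3]]
```

View pics/s4.png

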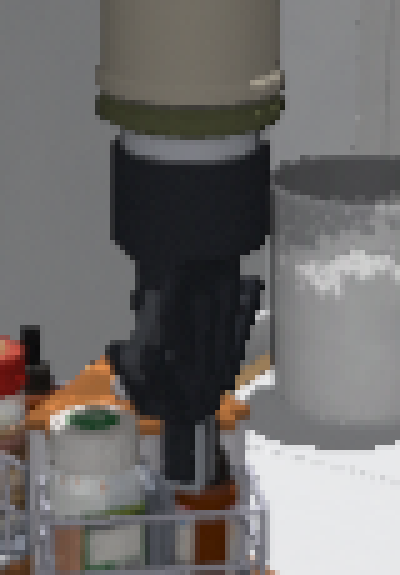

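Run:
```python
from h import *
rel([(420,75,110,20),(425,40,60,40)])
```

```text
[-0.338,0.043,-0.008,0,0,-0.0799],
[-0.332,0.184,0.192,0,0,-0.1910],
```

```bash
python3 -m jog '[[-0.338,0.043,-0.008,0,0,-0.05],[-0.338,0.043,-0.008,0,0,-0.08],[-0.332,0.184,0.1,0,0,-0.12],[-0.332,0.184,0.192,0,0,-0.19],[-0.332,0.184,0.192,0,0,-0.19],[-0.332,0.184,0.192,0,0,-0.19],[-0.332,0.184,0.192,0,0,-0.19]]'
python3 - <<'E'
from h import *
st()
s=snap("scene")
p=r.sense()["tool_pos"]
for z in (40,60,80,90,100,150): print(z,((proj(s,[p[0],p[1],z])-[220,110])*5).round(1))
b=s["pixels"][110:230,220:320,::-1]
cv2.imwrite("pics/s5.png",cv2.resize(b,None,fx=5,fy=5,interpolation=cv2.INTER_NEAREST))
E
```

```text
time: 3.95
tool_pos: [424.7, 39.6, 60.2]
tcp_rot: [180.0, -0.0, 39.6]
ft_force: [-0.4, -0.5, -0.3]
finger_gap: 0.2
3.95 pos [424.7  39.6  60.2] rot [ 1.7997e+02 -3.0000e-02  3.9610e+01] F [-0.4 -0.5 -0.3] gap 0.2
40 [[292.2 598.9]]
60 [[293.8 565.3]]
80 [[295.4 531.2]]
90 [[296.2 514. ]]
100 [[297.  496.6]]
150 [[301.2 407.3]]
```

View pics/s5.png

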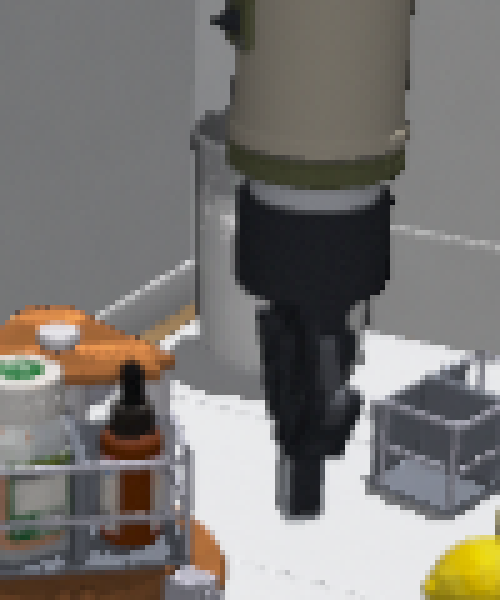

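Run:
```python
from h import *
st();k=dict(out=95,z=83)
rel([push(0,95,**k),push(0,82,**k),push(0,74,**k)]+[push(D,70,**k) for D in (-1,-5,-10,-15,-20,-26,-32)])
```

```text
4.0 pos [424.9  39.7  60.4] rot [ 1.7996e+02 -5.0000e-02  3.9620e+01] F [-0.5 -0.1  0.4] gap -0.1
[0.053,0.091,-0.090,0,0,-0.0049],
[0.105,0.090,-0.090,0,0,-0.0049],
[0.137,0.090,-0.090,0,0,-0.0049],
[0.159,0.085,-0.090,0,0,0.0007],
[0.186,0.066,-0.090,0,0,0.0229],
[0.222,0.046,-0.090,0,0,0.0507],
[0.259,0.028,-0.090,0,0,0.0785],
[0.298,0.015,-0.090,0,0,0.1062],
[0.346,0.002,-0.090,0,0,0.1396],
[0.395,-0.005,-0.090,0,0,0.1729],
```

```bash
python3 -m jog '[[0.02,0.05,-0.09,0,0,-0.005],[0.053,0.091,-0.09,0,0,-0.005],[0.105,0.09,-0.09,0,0,-0.005],[0.137,0.09,-0.09,0,0,-0.005],[0.159,0.085,-0.09,0,0,0],[0.186,0.066,-0.09,0,0,0.023],[0.222,0.046,-0.09,0,0,0.051],[0.259,0.028,-0.09,0,0,0.078]]'
python3 - <<'E'
from h import *
st();k=dict(out=95,z=83)
rel([push(D,70,**k) for D in (-20,-25,-30,-35,-40,-45,-50,-55,-60,-65)])
s=snap("scene")
b=s["pixels"][110:260,170:330,::-1]
cv2.imwrite("pics/s6.png",cv2.resize(b,None,fx=4,fy=4,interpolation=cv2.INTER_NEAREST))
E
```

```text
time: 4.8
tool_pos: [478.3, 76.1, 82.1]
tcp_rot: [-180.0, 0.0, 25.4]
ft_force: [-0.5, -0.3, -0.5]
finger_gap: 0.4
4.8 pos [478.3  76.1  82.1] rot [-1.800e+02  5.000e-02  2.539e+01] F [-0.5 -0.3 -0.5] gap 0.4
[0.037,-0.019,-0.004,0,0,0.0272],
[0.073,-0.039,-0.004,0,0,0.0550],
[0.111,-0.056,-0.004,0,0,0.0827],
[0.150,-0.069,-0.004,0,0,0.1105],
[0.190,-0.079,-0.004,0,0,0.1383],
[0.230,-0.086,-0.004,0,0,0.1661],
[0.272,-0.089,-0.004,0,0,0.1938],
[0.313,-0.088,-0.004,0,0,0.2216],
[0.354,-0.084,-0.004,0,0,0.2494],
[0.394,-0.076,-0.004,0,0,0.2772],
```

View pics/s6.png

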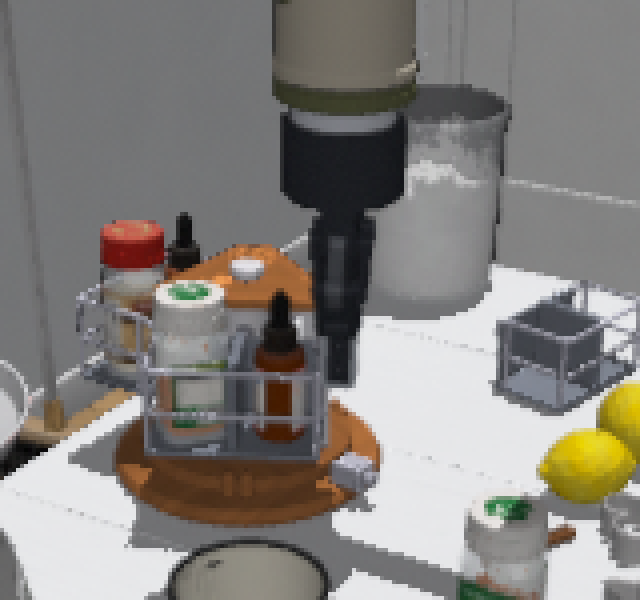

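The finger now bears on the end rail of hung_b (finger tip at 340,380) and the top is turning. I'll continue along the arc.

```bash
python3 -m jog '[[0.037,-0.019,-0.004,0,0,0.027],[0.073,-0.039,-0.004,0,0,0.055],[0.111,-0.056,-0.004,0,0,0.083],[0.15,-0.069,-0.004,0,0,0.11],[0.19,-0.079,-0.004,0,0,0.138],[0.23,-0.086,-0.004,0,0,0.166],[0.272,-0.089,-0.004,0,0,0.194],[0.313,-0.088,-0.004,0,0,0.222],[0.354,-0.084,-0.004,0,0,0.25],[0.394,-0.076,-0.004,0,0,0.277]]'
python3 - <<'E'
from h import *
st();k=dict(out=95,z=83)
rel([push(D,70,**k) for D in (-65,-66,-67,-68,-69,-70,-71,-72,-73,-75)])
s=snap("scene");t=snap("top")
cv2.imwrite("pics/s7.png",cv2.resize(s["pixels"][110:260,170:330,::-1],None,fx=4,fy=4,interpolation=cv2.INTER_NEAREST))
cv2.imwrite("pics/t7.png",cv2.resize(t["pixels"][100:240,170:320,::-1],None,fx=4,fy=4,interpolation=cv2.INTER_CUBIC))
E
```

```text
time: 5.85
tool_pos: [558.9, 135.8, 83.0]
tcp_rot: [180.0, 0.1, -24.3]
ft_force: [-0.3, -0.6, 0.5]
finger_gap: -0.2
5.85 pos [558.9 135.8  83. ] rot [ 1.7997e+02  6.0000e-02 -2.4330e+01] F [-0.3 -0.6  0.5] gap -0.2
[0.001,0.001,-0.000,0,0,0.0009],
[0.008,-0.004,-0.000,0,0,0.0065],
[0.015,-0.009,-0.000,0,0,0.0121],
[0.022,-0.013,-0.000,0,0,0.0176],
[0.029,-0.018,-0.000,0,0,0.0232],
[0.036,-0.022,-0.000,0,0,0.0287],
[0.043,-0.026,-0.000,0,0,0.0343],
[0.050,-0.030,-0.000,0,0,0.0398],
[0.057,-0.034,-0.000,0,0,0.0454],
[0.072,-0.042,-0.000,0,0,0.0565],
```

View pics/s7.png

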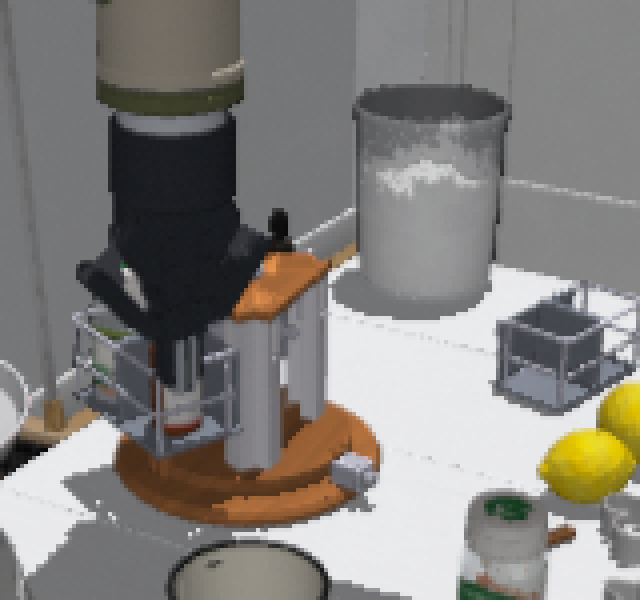

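View pics/t7.png

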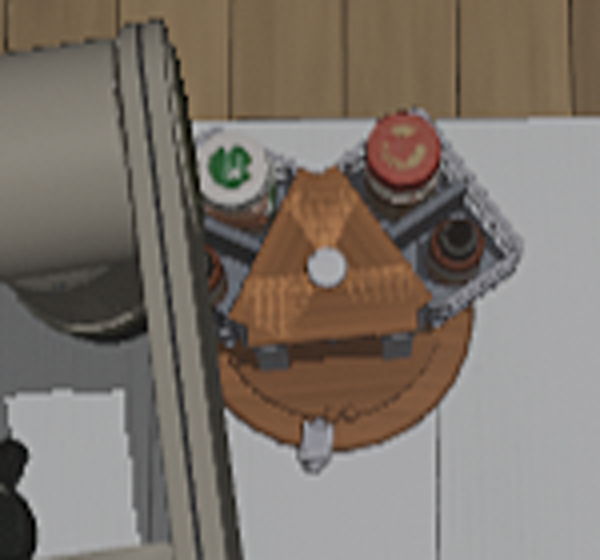

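Run:
```python
from h import *
t=snap("top")
g=lambda x,y:(170+x/4,100+y/4)
P=lambda xy,z:ray(t,g(*xy),z)[0]
def nrm(a,b):
    d=b-a;n=np.degrees(np.arctan2(d[1],d[0]));return n
a,b=P((234,346),144),P((428,326),144);print("front edge",a,b,nrm(a,b)-90)
a,b=P((430,298),144),P((340,172),144);print("edge a",a,b,nrm(a,b)-90)
a,b=P((298,176),144),P((235,315),144);print("edge b",a,b,nrm(a,b)-90)
k=P((326,267),150);print("knob",k)
h1=P((314,468),25);h0=P((318,424),31);print("housing",h1,h0,np.degrees(np.arctan2(*(h1-C)[::-1])),np.degrees(np.arctan2(*(h0-C)[::-1])),np.linalg.norm(h1-C))
# foot circle: dark edge lower right arc
im=t["pixels"];hsv=cv2.cvtColor(im,cv2.COLOR_RGB2HSV)
m=((hsv[...,0]<22)&(hsv[...,1]>90)).astype(np.uint8)
rows=[]
for v in range(188,214):
    u=np.where(m[v,255:300])[0]
    if len(u): rows.append((255+u.max()+.5,v))
w=ray(t,rows,8.)
from scipy.optimize import least_squares
for R in(97,):
    f=lambda p:np.hypot(w[:,0]-p[0],w[:,1]-p[1])-R
    q=least_squares(f,[583,20],loss="soft_l1");print("foot",q.x,np.abs(q.fun).mean())
```

```text
front edge [536.30562938  74.28697995] [547.68390382 -40.72754151] -174.35016809454387
edge a [564.54433033 -42.10524749] [641.91523204  11.07513704] -55.49756724315329
edge b [639.63102309  36.34616406] [554.96041485  73.80053374] 66.13761285507428
knob [582.48493123  19.51790325]
housing [474.29984726  30.02071177] [502.48097024  27.22102001] 174.75695778477197 174.90683068824424 109.65896234924632
foot [585.5615714   21.24979871] 0.5531535078821866
```

```bash
python3 -m jog '[[0.015,-0.009,0,0,0,0.012],[0.029,-0.018,0,0,0,0.023],[0.043,-0.026,0,0,0,0.034],[0.057,-0.034,0,0,0,0.045],[0.065,-0.038,0,0,0,0.05],[0.065,-0.038,0,0,0,0.05]]'
python3 - <<'E'
from h import *
st();k=dict(out=95,z=83)
t=snap("top")
cv2.imwrite("pics/t8.png",cv2.resize(t["pixels"][100:240,170:320,::-1],None,fx=5,fy=4*1.25,interpolation=cv2.INTER_CUBIC))
E
```

```text
time: 6.6
tool_pos: [577.8, 137.2, 83.2]
tcp_rot: [180.0, -0.0, -33.1]
ft_force: [-0.0, 0.0, 0.0]
finger_gap: 0.2
6.6 pos [577.8 137.2  83.2] rot [ 1.7999e+02 -1.0000e-02 -3.3120e+01] F [-0.  0.  0.] gap 0.2
```

View pics/t8.png

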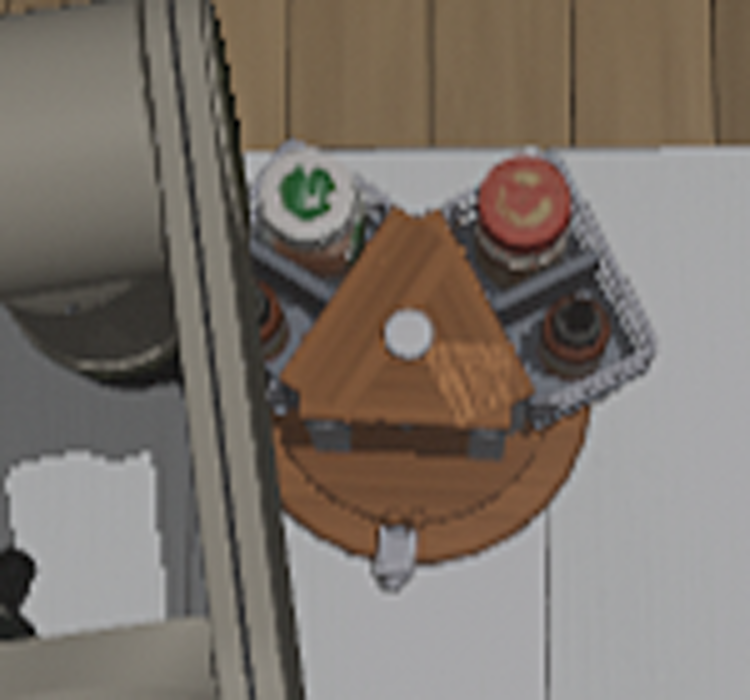

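Run:
```python
from h import *
t=snap("top")
g=lambda x,y:(170+x/5,100+y/5)
P=lambda xy,z:ray(t,g(*xy),z)[0]
n=lambda a,b:np.degrees(np.arctan2(*(b-a)[::-1]))
print("front",n(P((298,416),144),P((514,429),144))-90+360)
print("a",n(P((535,390),144),P((440,212),144))-90-120+360)
print("b",n(P((395,210),144),P((286,380),144))-90+120)
print("uprights",n(P((330,436),138),P((487,446),138))-90+360, P((330,436),138),P((487,446),138))
for xy in ((390,585),):
    h=P(xy,25);print("h",h,n(C,h),np.linalg.norm(h-C))
h=P((396,555),31);print(h,n(C,h))
print(P((408,334),151))
```

```text
front 176.19791065796193
a 177.1174163751876
b 177.88114781445034
uprights 176.01013790175674 [535.47332779  56.80733832] [530.25931621 -17.94657778]
h [474.30495763  31.32661734] 174.07798438599121 109.78091609856524
[489.39902899  28.02316107] 175.12667949104454
[582.15825032  19.26234437]
```

```bash
python3 -m jog '[[-0.1,0,0,0,0,0],[-0.18,0,-0.1,0,0,0],[-0.18,0,-0.3,0,0,0],[-0.18,0.2,-0.47,0,0,-0.03],[-0.18,0.4,-0.47,0,0,-0.06],[-0.18,0.6,-0.47,0,0,-0.08],[-0.18,0.8,-0.47,0,0,-0.1],[-0.18,1,-0.47,0,0,-0.12]]' 0.45 80
python3 - <<'E'
from h import *
st();to((435,-231,95),-12)
t=snap("top")
cv2.imwrite("pics/t9.png",cv2.resize(t["pixels"][100:240,170:320,::-1],None,fx=5,fy=5,interpolation=cv2.INTER_CUBIC))
E
```

```text
time: 7.5
tool_pos: [409.1, -37.8, 201.0]
tcp_rot: [180.0, -0.1, -11.3]
ft_force: [1.1, -1.5, -0.0]
finger_gap: 38.3
7.5 pos [409.1 -37.8 201. ] rot [ 1.7998e+02 -8.0000e-02 -1.1340e+01] F [ 1.1 -1.5 -0. ] gap 38.3
row [0.253  0.7372 0.4248] [ 0.0001 -0.0005  0.0036] dist 221.92554649389695
```

View pics/t9.png

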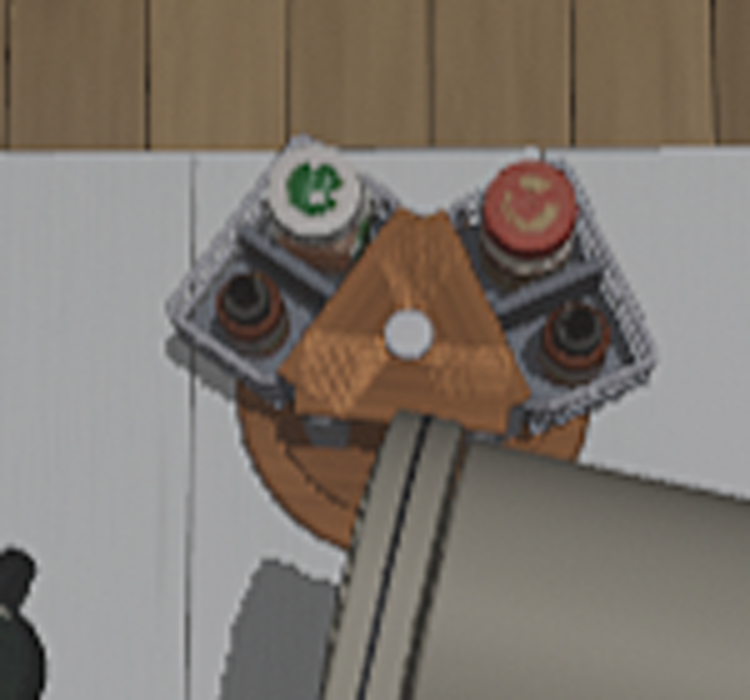

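```bash
python3 -m jog '[[0.1,0.2,0,0,0,0],[0.2,0.4,0,0,0,0],[0.253,0.6,0.1,0,0,0],[0.253,0.737,0.25,0,0,0.004],[0.253,0.737,0.4,0,0,0.004],[0.253,0.737,0.425,0,0,0.004],[0.253,0.737,0.425,0,0,0.004]]'
python3 - <<'E'
from h import *
st()
t=snap("top");s=snap("scene")
cv2.imwrite("pics/t10.png",cv2.resize(t["pixels"][100:240,170:320,::-1],None,fx=5,fy=5,interpolation=cv2.INTER_CUBIC))
cv2.imwrite("pics/s10.png",cv2.resize(s["pixels"][120:230,250:360,::-1],None,fx=5,fy=5,interpolation=cv2.INTER_CUBIC))
p=r.sense()["tool_pos"]
print(((proj(s,[[p[0],p[1],p[2]+28],[p[0],p[1],62]])-[250,120])*5).round(0))
E
```

```text
time: 8.25
tool_pos: [433.6, -228.8, 93.0]
tcp_rot: [-179.9, 0.2, -12.4]
ft_force: [0.2, 0.1, -0.1]
finger_gap: 38.5
8.25 pos [ 433.6 -228.8   93. ] rot [-179.9     0.22  -12.36] F [ 0.2  0.1 -0.1] gap 38.5
[[323. 241.]
 [316. 334.]]
```

View pics/t10.png

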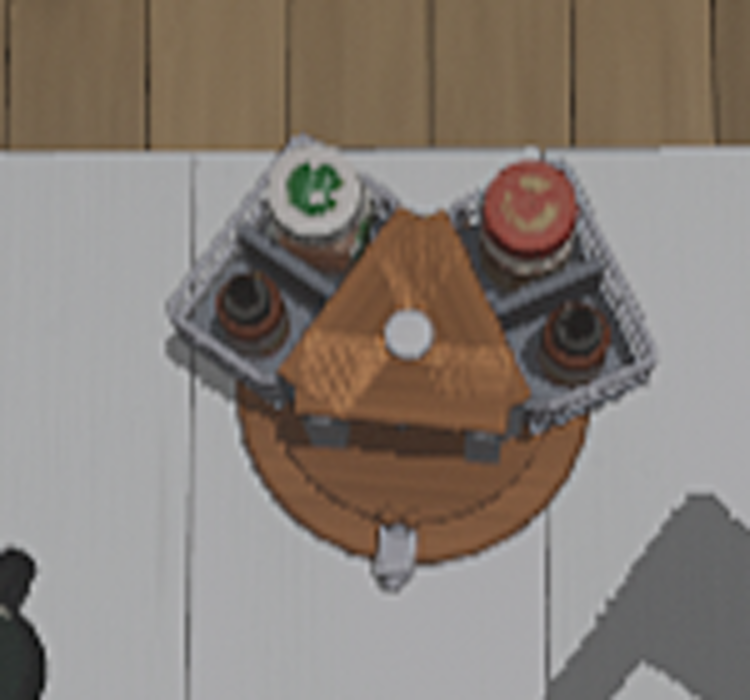

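View pics/s10.png

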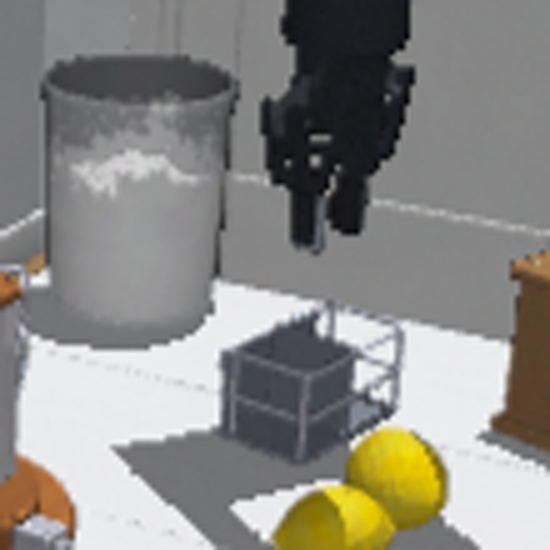

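Run:
```python
from h import *
st();to((436.5,-230.5,8),-12)
t=snap("top")
g=lambda x,y:(170+x/5,100+y/5)
P=lambda xy,z:ray(t,g(*xy),z)[0]
n=lambda a,b:np.degrees(np.arctan2(*(b-a)[::-1]))
print("front",n(P((298,413),144),P((510,434),144))-90+360)
print("a",n(P((530,390),144),P((444,213),144))-90-120+360)
print("b",n(P((398,208),144),P((284,378),144))-90+120)
print("uprights",n(P((327,432),138),P((483,447),138))-90+360)
im=t["pixels"];hsv=cv2.cvtColor(im,cv2.COLOR_RGB2HSV)
m=((hsv[...,0]<22)&(hsv[...,1]>90)).astype(np.uint8)
pts=[]
for v in range(184,214):
    u=np.where(m[v,215:300])[0]
    if len(u): pts+= [(215+u.max()+.5,v),(215+u.min()-.5,v)] if v<207 and v>187 else [(215+u.max()+.5,v)] 
for u in range(235,275):
    if 243<u<255: continue
    v=np.where(m[160:225,u])[0].max()+160.5; pts.append((u,v))
from scipy.optimize import least_squares
for z in(6,13):
    w=ray(t,pts,z)
    f=lambda p:np.hypot(w[:,0]-p[0],w[:,1]-p[1])-97
    q=least_squares(f,[583,20],loss="soft_l1");print("foot",z,q.x,np.abs(q.fun).mean(),len(w))
# housing direction
gr=im.astype(int);k=((gr.min(2)>105)&((gr.max(2)-gr.min(2))<25)).astype(np.uint8)
k[:205]=0;k[219:]=0;k[:,:243]=0;k[:,:244]=0;k[:,256:]=0
print(k[203:220,243:257])
```

```text
8.35 pos [ 436.2 -229.6   96.4] rot [ 1.7997e+02 -1.3000e-01 -1.2270e+01] F [ 0.8 -0.5  1.2] gap 38.7
row [0.0009 0.0029 0.3538] [ 0.0002 -0.0007 -0.0015] dist 88.45320464302853
front 173.95897748729294
a 174.97145335128087
b 176.70555214133665
uprights 174.14076995640144
foot 6 [586.68733409  19.92192631] 0.7321348075421629 77
foot 13 [586.11468685  19.82923849] 0.8159967013048887 77
[[0 0 0 0 0 0 0 0 0 0 0 0 0 0]
 [0 0 0 0 0 0 0 0 0 0 0 0 0 0]
 [0 0 0 1 0 0 1 0 0 0 0 0 0 0]
 [0 0 0 1 1 1 1 1 0 1 0 0 0 0]
 [0 0 0 1 1 1 1 1 1 1 0 0 0 0]
 [0 0 0 1 1 1 1 1 1 1 0 0 0 0]
 [0 0 0 1 1 1 1 1 1 1 0 0 0 0]
 [0 0 0 1 1 1 1 1 1 1 0 0 0 0]
 [0 0 0 1 1 1 1 1 1 1 0 0 0 0]
 [0 0 1 1 1 1 1 1 1 1 0 0 0 0]
 [0 1 1 1 1 1 1 1 1 1 1 1 1 0]
 [0 1 1 1 1 1 1 1 1 1 1 1 1 0]
 [0 1 0 0 0 1 1 1 0 1 1 1 1 0]
 [0 1 1 0 1 1 1 0 1 1 1 1 1 0]
 [0 1 1 0 0 1 0 1 1 1 1 1 1 0]
 [0 1 1 1 1 1 1 1 1 1 1 1 1 0]
 [0 0 0 0 0 0 0 0 0 0 0 0 0 0]]
```

```bash
python3 -c "
import cv2
a=cv2.imread('pics/top0.png')
cv2.imwrite('pics/t_shelf2.png',cv2.resize(a[205:255,315:385],None,fx=11,fy=11,interpolation=cv2.INTER_NEAREST))"
```

```text
(no output)
```

View pics/t_shelf2.png

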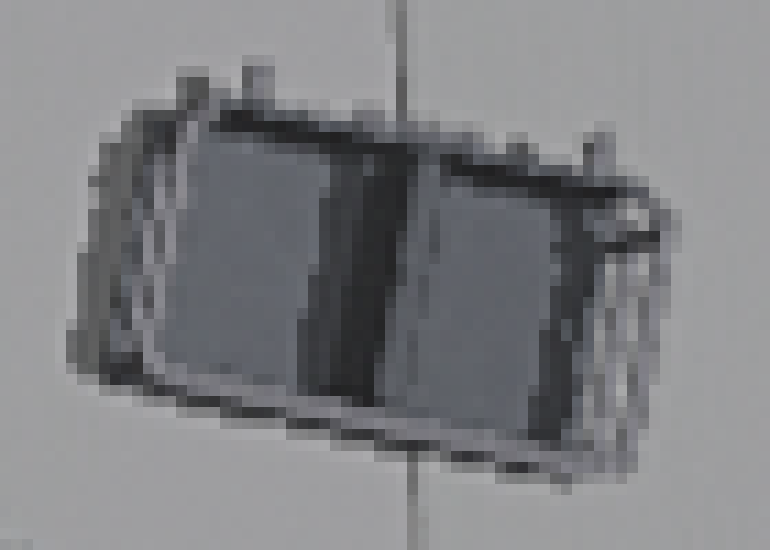

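Run:
```python
from h import *
t=snap("top")
g=lambda x,y:(315+x/11-.5,205+y/11-.5)
P=lambda xy,z:ray(t,g(*xy),z)[0]
n=lambda a,b:np.degrees(np.arctan2(*(b-a)[::-1]))
a,b=P((422,158),62),P((393,400),62);print(a,b,(a+b)/2,n(b,a))
a,b=P((257,66),50),P((597,137),50);print("claws",a,b,(a+b)/2,n(b,a)-90,np.linalg.norm(a-b))
a,b=P((130,355),60),P((630,470),60);print("rail",a,b,(a+b)/2,n(b,a)-90)
a,b=P((215,115),56),P((655,190),56);print("backtop",a,b,(a+b)/2,n(b,a)-90)
```

```text
[ 465.28222889 -233.33848294] [ 410.38689481 -224.7047051 ] [ 437.83456185 -229.02159402] -8.938095014886631
claws [ 487.7775034  -198.57201094] [ 470.9903753  -276.23990856] [ 479.38393935 -237.40595975] -12.196288866209088 79.46137421318528
rail [ 420.80147021 -165.84801008] [ 394.56746317 -277.949337  ] [ 407.68446669 -221.89867354] -13.17135473829073
backtop [ 475.87610951 -187.51981942] [ 458.24156375 -287.4760619 ] [ 467.05883663 -237.49794066] -10.005316398725967
```

```bash
python3 -m jog '[[0.005,0.002,0.1,0,0,-0.003],[0.005,0.002,0.2,0,0,-0.003],[0.005,0.002,0.28,0,0,-0.003],[0.005,0.002,0.35,0,0,-0.003],[0.005,0.002,0.35,0,0,-0.003],[0.005,0.002,0.35,0,0,-0.003]]'
python3 - <<'E'
from h import *
st()
s=snap("scene")
cv2.imwrite("pics/s11.png",cv2.resize(s["pixels"][120:230,250:360,::-1],None,fx=5,fy=5,interpolation=cv2.INTER_CUBIC))
E
```

```text
time: 9.05
tool_pos: [437.3, -230.6, 8.6]
tcp_rot: [180.0, -0.1, -11.7]
ft_force: [-0.0, 0.4, 2.0]
finger_gap: 38.6
9.05 pos [ 437.3 -230.6    8.6] rot [ 1.7996e+02 -1.0000e-01 -1.1740e+01] F [-0.   0.4  2. ] gap 38.6
```

View pics/s11.png

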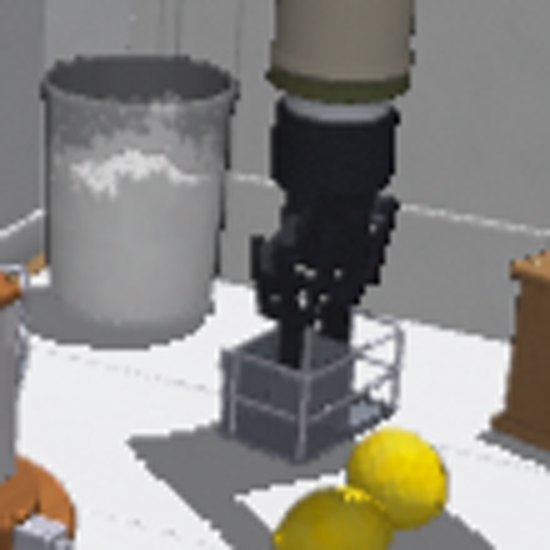

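```bash
python3 -m jog '[[0,0,0,0,0,0],[0,0,0,0,0,0],[0,0,0,0,0,0],[0,0,0,0,0,0]]' 0 80
python3 - <<'E'
from h import *
st()
s=snap("scene")
cv2.imwrite("pics/s12.png",cv2.resize(s["pixels"][120:230,250:360,::-1],None,fx=5,fy=5,interpolation=cv2.INTER_CUBIC))
E
```

```text
time: 9.5
tool_pos: [437.3, -231.1, 8.5]
tcp_rot: [180.0, -0.1, -11.8]
ft_force: [-1.3, 1.7, 6.4]
finger_gap: 5.8
9.5 pos [ 437.3 -231.1    8.5] rot [ 1.7996e+02 -1.2000e-01 -1.1800e+01] F [-1.3  1.7  6.4] gap 5.8
```

View pics/s12.png

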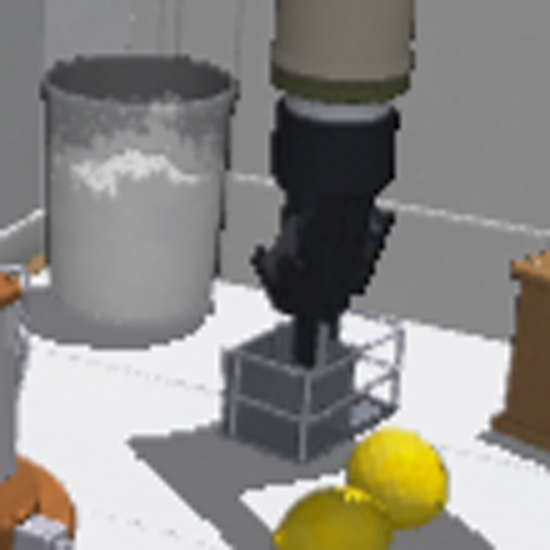

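```bash
python3 -m jog '[[0,0,-0.04,0,0,0],[0,0,-0.08,0,0,0],[0,0,-0.16,0,0,0],[0,0,-0.24,0,0,0],[0,0,-0.24,0,0,0],[0,0,-0.24,0,0,0]]'
python3 - <<'E'
from h import *
st()
s=snap("scene")
cv2.imwrite("pics/s13.png",cv2.resize(s["pixels"][100:230,250:360,::-1],None,fx=5,fy=5,interpolation=cv2.INTER_CUBIC))
E
```

```text
time: 10.15
tool_pos: [436.6, -230.8, 67.4]
tcp_rot: [180.0, -0.1, -11.8]
ft_force: [-0.7, 0.8, -3.4]
finger_gap: 6.2
10.15 pos [ 436.6 -230.8   67.4] rot [ 1.7997e+02 -7.0000e-02 -1.1800e+01] F [-0.7  0.8 -3.4] gap 6.2
```

View pics/s13.png

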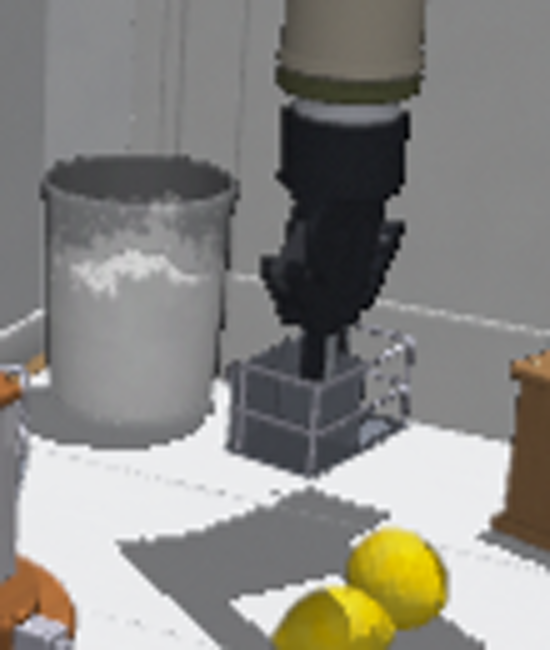

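```bash
cat >> h.py <<'E'
C2=np.array([584.5,20.]);A=174.9
def hang(out,lat,z,a=A):
    o=np.array([np.cos(np.radians(a)),np.sin(np.radians(a))]);y=np.array([o[1],-o[0]])
    return (*(C2+out*o+lat*y),z,a-180)
def where(a=A):
    s=r.sense();o=np.array([np.cos(np.radians(a)),np.sin(np.radians(a))]);y=np.array([o[1],-o[0]]);d=s["tool_pos"][:2]-C2
    print("out %.1f lat %.1f z %.1f"%(d@o,d@y,s["tool_pos"][2]),"Fout %.1f Flat %.1f Fz %.1f"%(s["ft_force"][:2]@o,s["ft_force"][:2]@y,s["ft_force"][2]),"M",s["wrist_torque"].round(2))
E
python3 -c "
from h import *
rel([(437,-120,105,-11.8),hang(135,0,105),hang(120,0,86)]);t=snap('top')
cv2.imwrite('pics/t13.png',t['pixels'][100:300,150:420,::-1])"
```

```text
[-0.086,-0.433,-0.154,0,0,-0.0000],
[-0.159,-1.039,-0.154,0,0,-0.0372],
[-0.100,-1.046,-0.078,0,0,-0.0372],
```

View pics/t13.png

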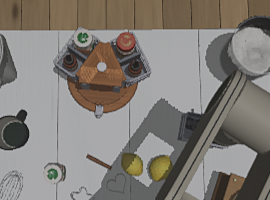

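```bash
python3 -m jog '[[-0.02,0,-0.1,0,0,0],[-0.05,-0.15,-0.154,0,0,-0.005],[-0.08,-0.33,-0.154,0,0,-0.01],[-0.11,-0.5,-0.154,0,0,-0.02],[-0.13,-0.67,-0.154,0,0,-0.03],[-0.15,-0.83,-0.154,0,0,-0.037],[-0.155,-0.93,-0.154,0,0,-0.037],[-0.157,-0.99,-0.154,0,0,-0.037],[-0.157,-0.99,-0.154,0,0,-0.037]]'
python3 -c "
from h import *
st();where();rel([hang(120,0,90),hang(120,0,85)])"
```

```text
time: 11.15
tool_pos: [447.6, 21.7, 104.1]
tcp_rot: [-180.0, 0.1, -5.0]
ft_force: [1.1, 0.1, -3.2]
finger_gap: 6.5
11.15 pos [447.6  21.7 104.1] rot [-1.7997e+02  1.3000e-01 -4.9800e+00] F [ 1.1  0.1 -3.2] gap 6.5
out 136.5 lat -10.5 z 104.1 Fout -1.1 Flat 0.2 Fz -3.2 M [-0.03 -0.04 -0.01]
[0.066,-0.042,0.057,0,0,0.0006],
[0.066,-0.042,0.077,0,0,0.0006],
```

```bash
python3 -m jog '[[0.04,-0.042,0.04,0,0,0],[0.066,-0.042,0.077,0,0,0],[0.066,-0.042,0.077,0,0,0],[0.066,-0.042,0.077,0,0,0]]'
python3 -c "
from h import *
st();where()
s=snap('scene');t=snap('top')
cv2.imwrite('pics/s14.png',cv2.resize(s['pixels'][120:250,180:310,::-1],None,fx=5,fy=5,interpolation=cv2.INTER_CUBIC))
cv2.imwrite('pics/t14.png',cv2.resize(t['pixels'][100:240,170:320,::-1],None,fx=4,fy=4,interpolation=cv2.INTER_CUBIC))
"
```

```text
time: 11.55
tool_pos: [464.9, 28.0, 85.4]
tcp_rot: [180.0, 0.1, -5.2]
ft_force: [0.1, -0.2, -2.6]
finger_gap: 6.4
11.55 pos [464.9  28.   85.4] rot [ 1.7998e+02  1.3000e-01 -5.1800e+00] F [ 0.1 -0.2 -2.6] gap 6.4
out 119.8 lat -2.7 z 85.4 Fout -0.1 Flat -0.2 Fz -2.6 M [0.05 0.01 0.03]
```

View pics/s14.png

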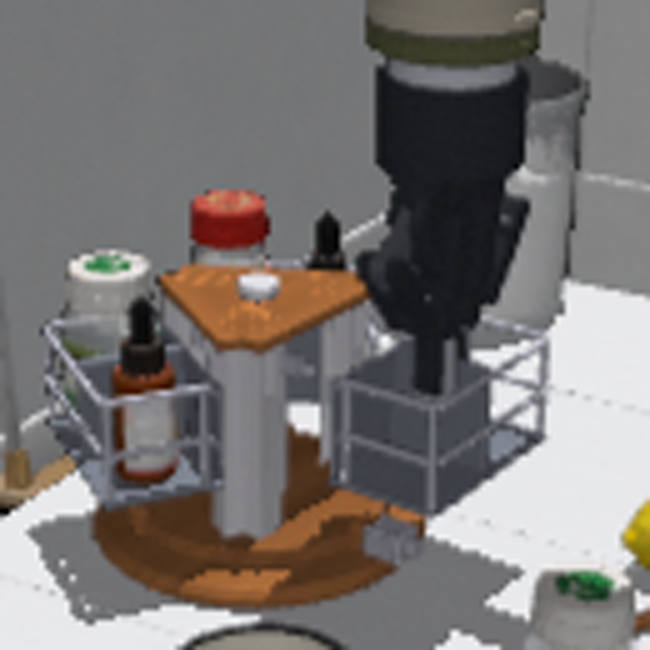

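View pics/t14.png

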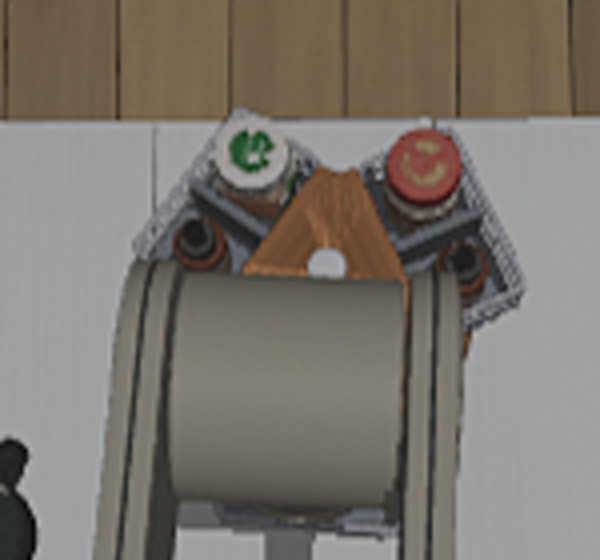

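Run:
```python
from h import *
s=snap("scene");st();where()
o=np.array([np.cos(np.radians(A)),np.sin(np.radians(A))]);y=np.array([o[1],-o[0]])
pt=lambda out,lat,z:[*(C2+out*o+lat*y),z]
d=r.sense()["tool_pos"][:2]-C2;O=d@o-32.5;L=d@y;Z=r.sense()["tool_pos"][2]-8.5
N={"knob":pt(0,0,153),"capL":pt(40,30,144),"upNf_top":pt(40,49,136),"upN_f_in":pt(40,31,136),"upNbot":pt(40,49,35),"slotN":pt(40,40,120),"slotF":pt(40,-40,120),
"railfrontN":pt(O+68,L+57,Z+60),"railfrontF":pt(O+68,L-57,Z+60),"floorfN":pt(O+68,L+57,Z),"floorbN":pt(O+2,L+57,Z),"plateNtop":pt(O,L+51,Z+56),"clawN":pt(O-8,L+40,Z+50),"clawF":pt(O-8,L-40,Z+50),"housing":pt(110,0,21),"bRailCorner":None}
im=s["pixels"][120:250,180:310,::-1].copy();im=cv2.resize(im,None,fx=5,fy=5,interpolation=cv2.INTER_CUBIC)
for k,v in N.items():
    if v is None: continue
    q=(proj(s,v)[0]-[180,120]+.5)*5;print(k,q.round(0));cv2.drawMarker(im,tuple(int(x) for x in q),(0,0,255),cv2.MARKER_CROSS,12,1)
cv2.imwrite("pics/s15.png",im[100:600])
```

```text
11.7 pos [465.7  28.2  86.5] rot [180.    -0.    -5.18] F [ 0.1  0.1 -2.4] gap 6.7
out 119.1 lat -2.4 z 86.5 Fout -0.1 Flat 0.1 Fz -2.4 M [-0.05  0.02 -0.03]
knob [257. 280.]
capL [282. 330.]
upNf_top [260. 355.]
upN_f_in [281. 344.]
upNbot [262. 526.]
slotN [271. 378.]
slotF [359. 330.]
railfrontN [439. 412.]
railfrontF [556. 338.]
floorfN [436. 521.]
floorbN [329. 484.]
plateNtop [333. 381.]
clawN [333. 381.]
clawF [419. 332.]
housing [419. 550.]
```

View pics/s15.png

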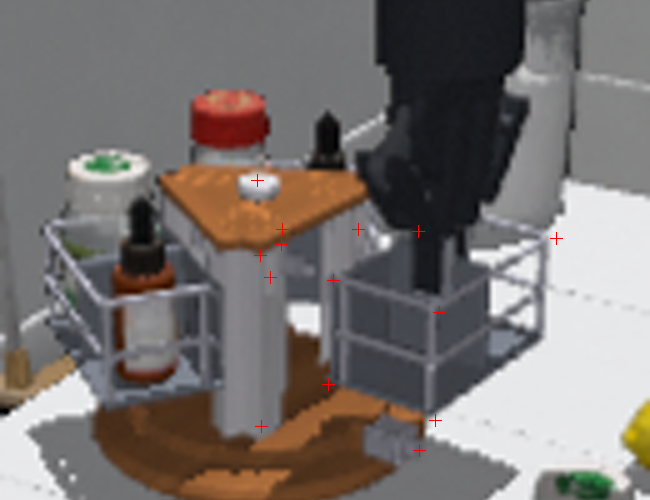

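Run:
```python
from h import *
s=snap("scene")
cv2.imwrite("pics/s16.png",cv2.resize(s["pixels"][165:230,215:295,::-1],None,fx=9,fy=9,interpolation=cv2.INTER_NEAREST))
```

```text
(no output)
```

View pics/s16.png

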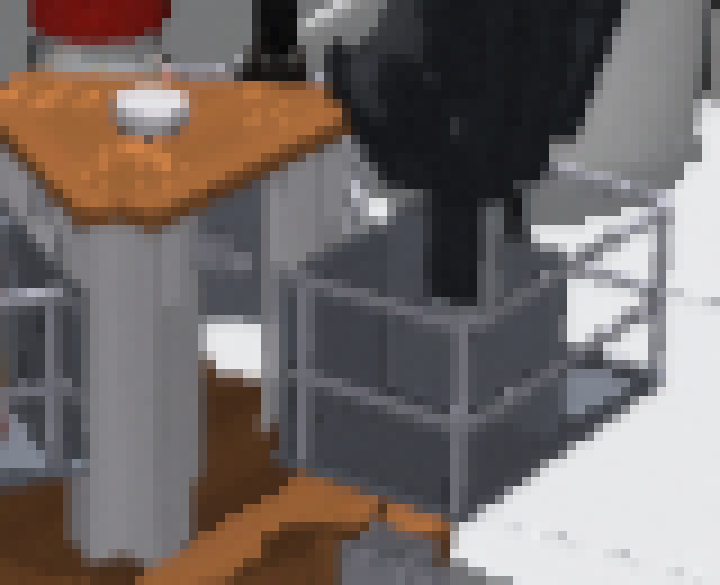

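```bash
python3 -c "
from h import *
st();where();rel([hang(110,0,84.5),hang(100,0,84.5),hang(90,0,84.5)])"
```

```text
11.75 pos [465.9  28.3  86.6] rot [ 1.80e+02 -3.00e-02 -5.18e+00] F [ 0.1  1.  -2.4] gap 6.0
out 118.9 lat -2.3 z 86.6 Fout -0.0 Flat 1.0 Fz -2.4 M [-0.02  0.   -0.02]
[0.036,-0.009,0.008,0,0,-0.0004],
[0.076,-0.009,0.008,0,0,-0.0004],
[0.116,-0.009,0.008,0,0,-0.0004],
```

```bash
python3 -m jog '[[0.036,-0.009,0.008,0,0,0],[0.076,-0.009,0.008,0,0,0],[0.116,-0.009,0.008,0,0,0],[0.116,-0.009,0.008,0,0,0],[0.116,-0.009,0.008,0,0,0]]'
python3 - <<'E'
from h import *
s=snap("scene");st();where()
o=np.array([np.cos(np.radians(A)),np.sin(np.radians(A))]);y=np.array([o[1],-o[0]])
pt=lambda out,lat,z:[*(C2+out*o+lat*y),z]
d=r.sense()["tool_pos"][:2]-C2;O=d@o-32.5;L=d@y;Z=r.sense()["tool_pos"][2]-8.5
for k,v in {"railN":pt(O+67,L+56,Z+60),"railF":pt(O+67,L-56,Z+60),"flfN":pt(O+68,L+57,Z),"flfF":pt(O+68,L-57,Z),"flbN":pt(O+2,L+57,Z),"slotN":pt(40,40,120),"clawN":pt(O-8,L+40,Z+50)}.items(): print(k,((proj(s,v)[0]-[215,165]+.5)*9).round(0))
cv2.imwrite("pics/s17.png",cv2.resize(s["pixels"][165:230,215:295,::-1],None,fx=9,fy=9,interpolation=cv2.INTER_NEAREST))
E
```

```text
time: 12.25
tool_pos: [495.0, 28.4, 84.1]
tcp_rot: [180.0, 0.0, -5.1]
ft_force: [-0.9, -1.0, -2.2]
finger_gap: 6.4
12.3 pos [494.7  28.4  84. ] rot [ 1.80e+02  5.00e-02 -5.14e+00] F [ 0.  -0.4 -2.7] gap 6.2
out 90.2 lat 0.4 z 84.0 Fout -0.0 Flat -0.4 Fz -2.7 M [0.   0.01 0.03]
railN [381. 320.]
railF [592. 191.]
flfN [378. 515.]
flfF [588. 371.]
flbN [191. 451.]
slotN [173. 275.]
clawN [198. 266.]
```

View pics/s17.png

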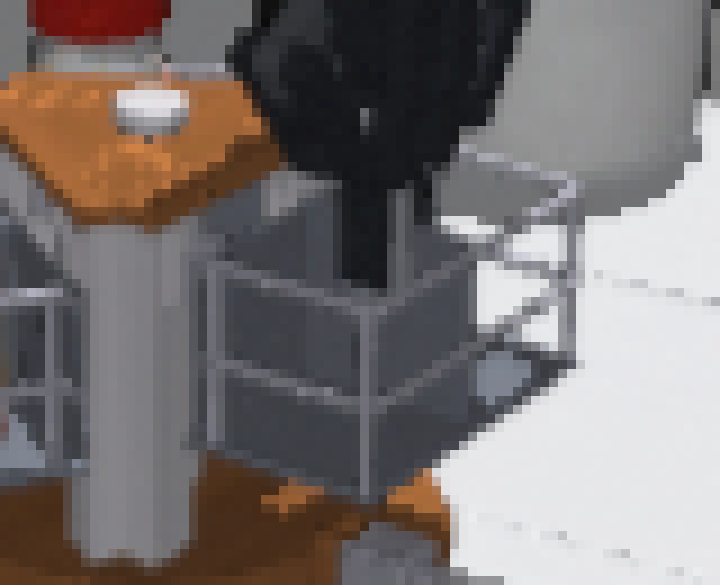

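```bash
python3 - <<'E'
from h import *
s=snap("scene")
a=np.radians(168.2);o=np.array([np.cos(a),np.sin(a)]);y=np.array([o[1],-o[0]])
T=np.array([437.3,-231.1])
pt=lambda dx,lat,z:[*(T+dx*o+lat*y),z]
for k,v in {"railN":pt(34.5,56,60),"railF":pt(34.5,-56,60),"flfN":pt(35.5,57,0),"flfF":pt(35.5,-57,0),"flbN":pt(-30.5,57,0)}.items(): print(k,((proj(s,v)[0]-[260,180]+.5)*9).round(0))
E
python3 -c "
import cv2
a=cv2.imread('pics/s12.png')
b=cv2.resize(a,(110,110),interpolation=cv2.INTER_AREA)
cv2.imwrite('pics/s12z.png',cv2.resize(b[60:100,10:100],None,fx=9,fy=9,interpolation=cv2.INTER_NEAREST)[:600,:800])"
```

```text
railN [475. 144.]
railF [648.  49.]
flfN [462. 304.]
flfF [636. 200.]
flbN [306. 246.]
```

View pics/s12z.png

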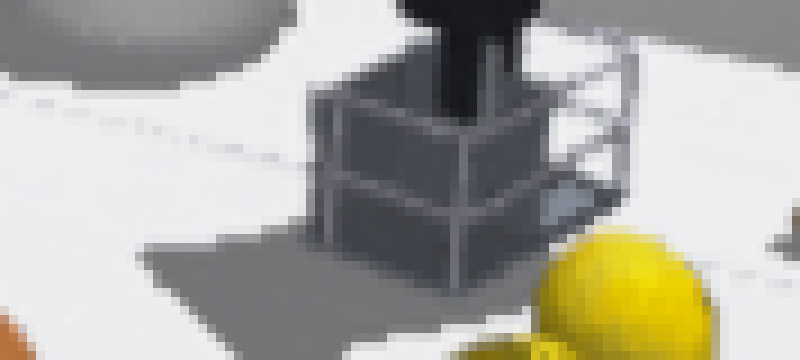

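```bash
python3 -m jog '[[0.01,0,0,0,0,0],[0.02,0,0,0,0,0],[0.03,0,0,0,0,0],[0.036,0,0,0,0,0]]'; python3 -c "
from h import *
where()"
```

```text
time: 12.75
tool_pos: [504.2, 27.5, 84.3]
tcp_rot: [-180.0, -0.0, -5.1]
ft_force: [0.5, -0.1, -2.1]
finger_gap: 6.5
out 80.7 lat 0.4 z 84.3 Fout -0.5 Flat -0.1 Fz -2.1 M [0.01 0.   0.01]
```

```bash
python3 -m jog '[[0.01,0,0,0,0,0],[0.016,0,0,0,0,0],[0.016,0,0,0,0,0]]'; python3 -c "
from h import *
where()"
```

```text
time: 13.05
tool_pos: [508.0, 27.2, 84.3]
tcp_rot: [-180.0, -0.0, -5.1]
ft_force: [0.3, 0.1, -1.4]
finger_gap: 6.5
out 76.8 lat 0.4 z 84.3 Fout -0.3 Flat 0.2 Fz -1.4 M [-0.03 -0.   -0.03]
```

```bash
python3 -m jog '[[0.006,0,0,0,0,0],[0.01,0,0,0,0,0],[0.01,0,0,0,0,0]]'; python3 -c "
from h import *
where()
s=snap('scene')
cv2.imwrite('pics/s18.png',cv2.resize(s['pixels'][165:230,215:295,::-1],None,fx=9,fy=9,interpolation=cv2.INTER_NEAREST))"
```

```text
time: 13.35
tool_pos: [509.4, 27.0, 83.9]
tcp_rot: [180.0, 0.1, -5.1]
ft_force: [-5.8, 0.3, -1.5]
finger_gap: 6.4
out 75.4 lat 0.3 z 83.9 Fout 5.8 Flat -0.2 Fz -1.5 M [-0.    0.77 -0.1 ]
```

View pics/s18.png

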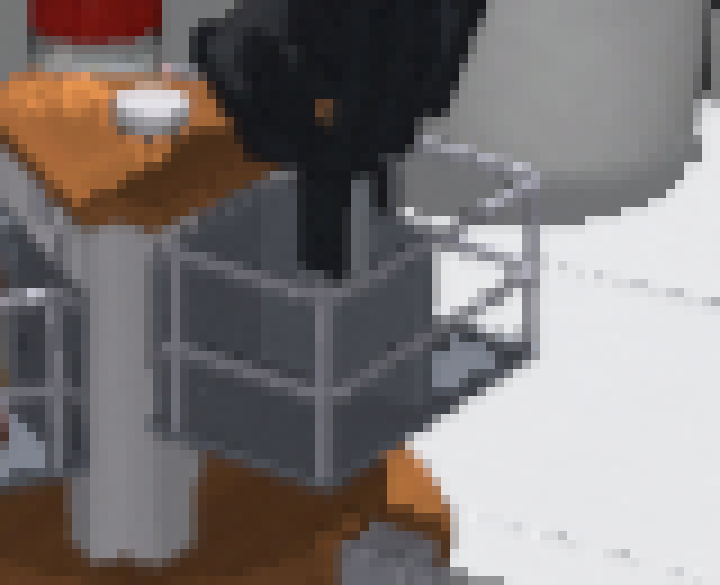

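```bash
python3 -m jog '[[-0.002,0,0.006,0,0,0],[-0.002,0,0.012,0,0,0],[-0.002,0,0.018,0,0,0],[-0.002,0,0.02,0,0,0]]'; python3 -c "
from h import *
where()"
```

```text
time: 13.8
tool_pos: [509.5, 27.1, 78.9]
tcp_rot: [-180.0, 0.0, -5.1]
ft_force: [-5.0, 0.2, -0.6]
finger_gap: 6.3
out 75.4 lat 0.4 z 78.9 Fout 5.0 Flat -0.3 Fz -0.6 M [ 0.01  0.73 -0.12]
```

Free so far, with the claws well inside the slots. Next I'll move down to the catch in small steps.

```bash
python3 -m jog '[[0,0,0.005,0,0,0],[0,0,0.01,0,0,0],[0,0,0.013,0,0,0]]'; python3 -m jog '[[0,0,0.004,0,0,0],[0,0,0.008,0,0,0]]';python3 -c "
from h import *
where()"
```

```text
time: 14.1
tool_pos: [509.4, 27.2, 76.9]
tcp_rot: [-180.0, 0.1, -5.1]
ft_force: [-13.7, 1.2, 14.3]
finger_gap: 6.2
time: 14.3
tool_pos: [509.5, 27.2, 75.1]
tcp_rot: [-180.0, 0.0, -5.1]
ft_force: [-10.2, 1.0, 4.5]
finger_gap: 6.4
out 75.4 lat 0.5 z 75.1 Fout 10.2 Flat 0.1 Fz 4.5 M [ 0.06  1.5  -0.1 ]
```

```bash
python3 -m jog '[[0,0,0.005,0,0,0],[0,0,0.008,0,0,0],[0,0,0.008,0,0,0]]'; python3 -c "
from h import *
where()"
```

```text
time: 14.6
tool_pos: [507.6, 27.3, 70.3]
tcp_rot: [180.0, 0.3, -5.1]
ft_force: [-6.5, 1.5, -6.5]
finger_gap: 6.6
out 77.3 lat 0.4 z 70.3 Fout 6.6 Flat 0.9 Fz -6.5 M [0.19 1.23 0.02]
```

```bash
python3 -m jog '[[0,0,0.004,0,0,0],[0,0,0.004,0,0,0]]'; python3 -c "
from h import *
where()
s=snap('scene')
cv2.imwrite('pics/s19.png',cv2.resize(s['pixels'][155:235,205:295,::-1],None,fx=8,fy=7.4,interpolation=cv2.INTER_NEAREST))"
```

```text
time: 14.8
tool_pos: [507.8, 27.2, 69.1]
tcp_rot: [180.0, 0.2, -5.1]
ft_force: [-6.3, 0.2, -7.3]
finger_gap: 6.5
out 77.1 lat 0.4 z 69.1 Fout 6.3 Flat -0.4 Fz -7.3 M [0.14 1.07 0.  ]
```

View pics/s19.png

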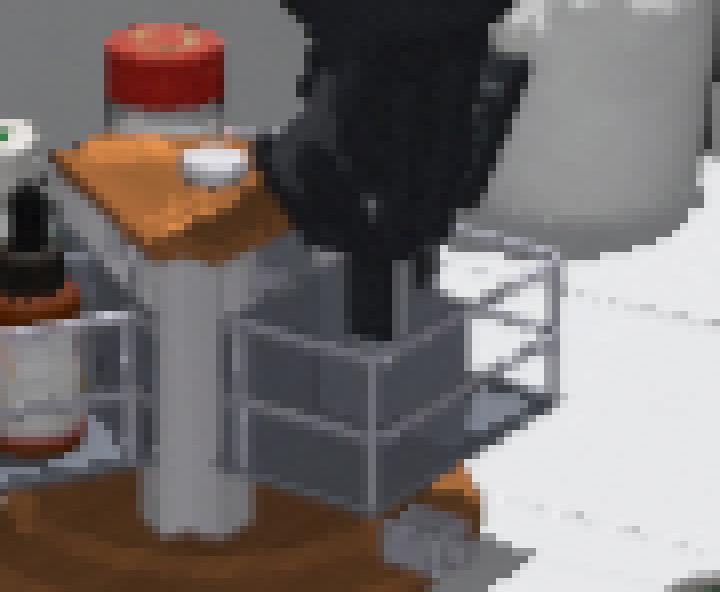

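```bash
python3 -m jog '[[0,0,0.004,0,0,0],[0,0,0.004,0,0,0]]'; python3 -m jog '[[0,0,0.004,0,0,0],[0,0,0.004,0,0,0]]';python3 -c "
from h import *
where()"
```

```text
time: 15.05
tool_pos: [508.1, 27.2, 68.6]
tcp_rot: [180.0, 0.2, -5.1]
ft_force: [-5.6, -0.1, -5.2]
finger_gap: 6.3
time: 15.25
tool_pos: [508.4, 27.2, 68.2]
tcp_rot: [180.0, 0.2, -5.1]
ft_force: [-7.8, -0.1, 0.1]
finger_gap: 6.2
out 76.4 lat 0.4 z 68.2 Fout 7.8 Flat -0.8 Fz 0.1 M [0.08 1.28 0.07]
```

```bash
python3 -m jog '[[0,0,0.004,0,0,0],[0,0,0.008,0,0,0],[0,0,0.008,0,0,0]]';python3 -c "
from h import *
where()"
```

```text
time: 15.55
tool_pos: [509.0, 27.3, 67.6]
tcp_rot: [-180.0, 0.1, -5.1]
ft_force: [-13.5, 1.3, 9.7]
finger_gap: 6.4
out 75.9 lat 0.5 z 67.6 Fout 13.5 Flat 0.1 Fz 9.7 M [0.11 1.77 0.01]
```

```bash
python3 -m jog '[[-0.003,0,-0.006,0,0,0],[-0.006,0,-0.009,0,0,0],[-0.006,0,-0.009,0,0,0]]';python3 -c "
from h import *
where()"; python3 -m jog '[[0,0,0,0,0,0],[0,0,0,0,0,0],[0,0,0,0,0,0]]' 0.4;python3 -c "
from h import *
where()
s=snap('scene')
cv2.imwrite('pics/s20.png',cv2.resize(s['pixels'][155:235,205:295,::-1],None,fx=8,fy=7.4,interpolation=cv2.INTER_NEAREST))"
```

```text
time: 15.85
tool_pos: [507.8, 27.3, 68.7]
tcp_rot: [-180.0, 0.1, -5.1]
ft_force: [-3.9, 0.9, -5.0]
finger_gap: 6.3
out 77.0 lat 0.4 z 68.7 Fout 4.0 Flat 0.5 Fz -5.0 M [0.04 0.75 0.02]
time: 16.15
tool_pos: [509.7, 27.1, 70.2]
tcp_rot: [-180.0, -0.2, -5.1]
ft_force: [-0.4, -0.2, 0.2]
finger_gap: 34.2
out 75.2 lat 0.4 z 70.2 Fout 0.4 Flat -0.3 Fz 0.2 M [-0.02  0.01 -0.  ]
```

View pics/s20.png

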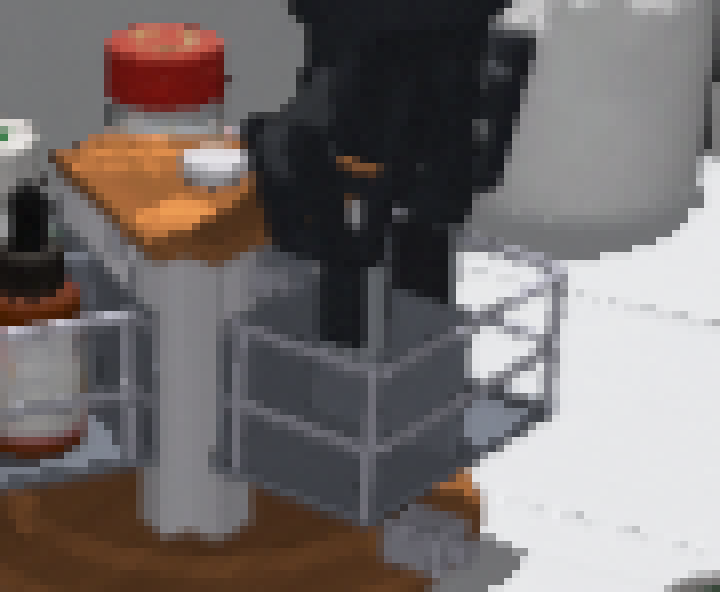

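Run:
```python
from h import *
s=snap("scene")
def fr(a):
    o=np.array([np.cos(np.radians(a)),np.sin(np.radians(a))]);y=np.array([o[1],-o[0]])
    return lambda out,lat,z:[*(C2+out*o+lat*y),z]
for nm,a,e in(("loose",A,0),("hung_b",A-120,0)):
    f=fr(a)
    for k,v in {"railN":f(107,56,120),"railF":f(107,-56,120),"flfN":f(108,57,60),"flfF":f(108,-57,60),"flbN":f(42,57,60),"flbF":f(42,-57,60),"platetopN":f(40,51,116),"railbN":f(42,56,120),"railbF":f(42,-56,120)}.items(): print(nm,k,((proj(s,v)[0]-[175,155]+.5)*6.5).round(0))
cv2.imwrite("pics/s21.png",cv2.resize(s["pixels"][155:245,175:295,::-1],None,fx=6.5,fy=6.5,interpolation=cv2.INTER_NEAREST))
```

```text
loose railN [497. 320.]
loose railF [651. 227.]
loose flfN [496. 458.]
loose flfF [649. 354.]
loose flbN [364. 412.]
loose flbF [523. 315.]
loose platetopN [368. 281.]
loose railbN [364. 278.]
loose railbF [524. 191.]
hung_b railN [ 86. 200.]
hung_b railF [167. 304.]
hung_b flfN [ 90. 326.]
hung_b flfF [171. 441.]
hung_b flbN [234. 300.]
hung_b flbF [326. 410.]
hung_b platetopN [239. 189.]
hung_b railbN [230. 177.]
hung_b railbF [323. 276.]
```

View pics/s21.png

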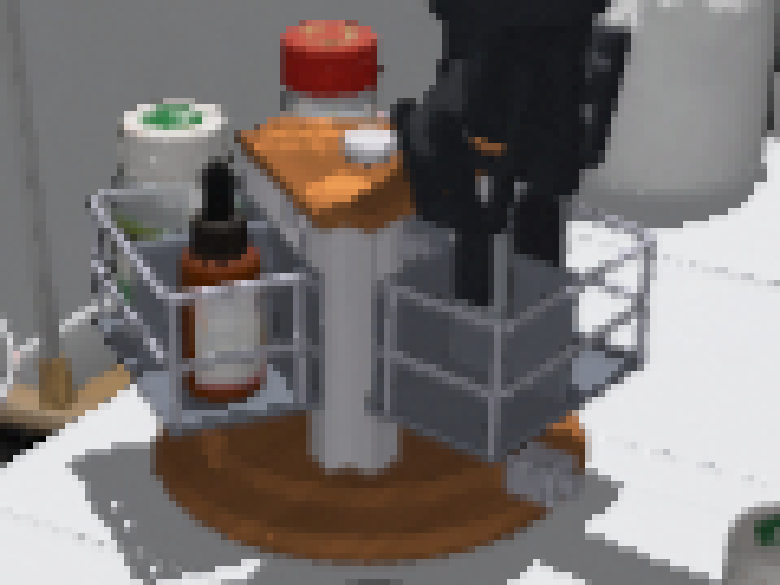

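```bash
python3 -m jog '[[-0.004,0,-0.03,0,0,0],[-0.004,0,-0.08,0,0,0],[-0.004,0,-0.2,0,0,0],[-0.05,0,-0.4,0,0,0],[-0.2,0.2,-0.5,0,0,0],[-0.4,0.4,-0.5,0,0,0],[-0.4,0.6,-0.5,0,0,0],[-0.4,0.7,-0.5,0,0,0],[-0.4,0.7,-0.5,0,0,0]]'
python3 - <<'E'
from h import *
st()
s=snap("scene");t=snap("top")
cv2.imwrite("pics/s22.png",cv2.resize(s["pixels"][155:245,175:295,::-1],None,fx=6.5,fy=6.5,interpolation=cv2.INTER_CUBIC))
cv2.imwrite("pics/t22.png",cv2.resize(t["pixels"][110:220,195:305,::-1],None,fx=5.4,fy=5.4,interpolation=cv2.INTER_CUBIC))
E
```

```text
time: 17.15
tool_pos: [391.8, -142.8, 196.2]
tcp_rot: [179.8, -0.1, -5.5]
ft_force: [0.4, 0.6, 0.7]
finger_gap: 34.3
17.15 pos [ 391.8 -142.8  196.2] rot [ 1.7983e+02 -1.4000e-01 -5.4600e+00] F [0.4 0.6 0.7] gap 34.3
```

View pics/s22.png

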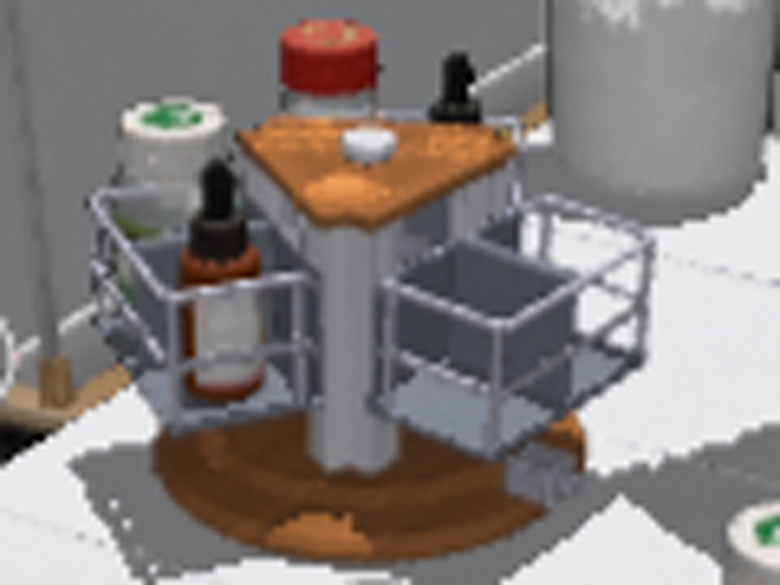

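View pics/t22.png

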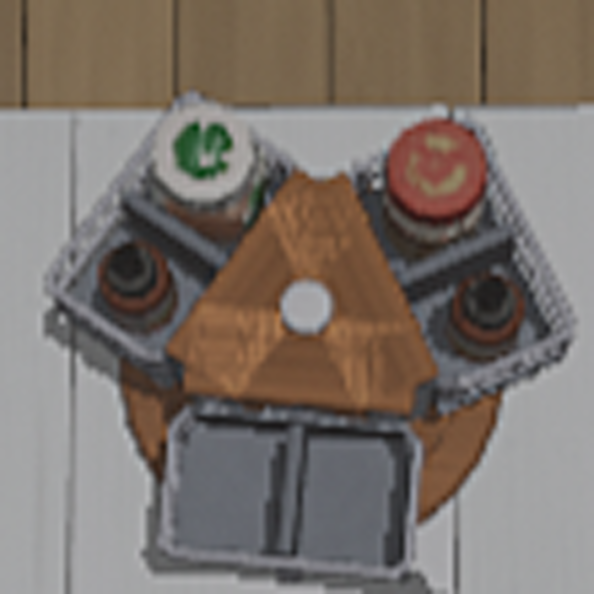

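Run:
```python
from h import *
s=snap("scene");t=snap("top")
S=lambda x,y:(175+x/6.5-.5,155+y/6.5-.5)
T=lambda x,y:(195+x/5.4-.5,110+y/5.4-.5)
for n,a,b in (("railN",(500,324),(160,555)),("railF",(650,238),(403,572)),("back railN",(388,285),(182,412)),("hungb near corner",(172,296),(55,285)),("hungb left corner",(97,200),(190,100)),("knob",(368,146),(306,306)),("floor fN",(495,458),(178,535))):
    p=tri(t,T(*b),s,S(*a));d=p[:2]-C2;an=np.degrees(np.arctan2(d[1],d[0]))
    print(n,p.round(1),"rad",np.linalg.norm(d).round(1),"ang",an.round(1),"reproj",(proj(s,p)[0]-S(*a)).round(1),(proj(t,p)[0]-T(*b)).round(1))
```

```text
railN [478.9  86.9 119.7] rad 125.0 ang 147.7 reproj [0.6 0.1] [-0.3 -0.6]
railF [470.2 -21.7 117.2] rad 121.7 ang -159.9 reproj [0.2 0. ] [-0.1 -0.2]
back railN [540.7  76.1 117.5] rad 71.2 ang 128.0 reproj [-0.7 -0.1] [0.3 0.6]
hungb near corner [600.7 134.9 121.1] rad 116.0 ang 82.0 reproj [0.2 0. ] [-0.1 -0.2]
hungb left corner [686.7  73.9 120.7] rad 115.6 ang 27.8 reproj [0. 0.] [-0. -0.]
knob [584.   20.3 149. ] rad 0.6 ang 152.8 reproj [-0. -0.] [0. 0.]
floor fN [489.8  81.2  56.1] rad 112.8 ang 147.1 reproj [-1.5 -0.2] [0.7 1.4]
```

Run:
```python
from h import *
t=snap("top")
im=t["pixels"][110:220,195:305,::-1]
cv2.imwrite("pics/t23.png",cv2.resize(im[70:110,20:95],None,fx=10,fy=10,interpolation=cv2.INTER_NEAREST))
cv2.imwrite("pics/t24.png",cv2.resize(im[10:75,0:45],None,fx=9,fy=9,interpolation=cv2.INTER_NEAREST))
cv2.imwrite("pics/t25.png",cv2.resize(im[10:80,65:110],None,fx=8,fy=8,interpolation=cv2.INTER_NEAREST))
```

```text
(no output)
```

View pics/t23.png

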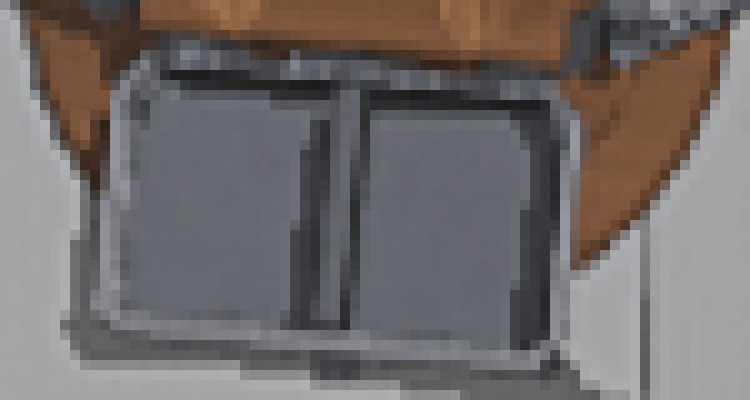

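View pics/t24.png

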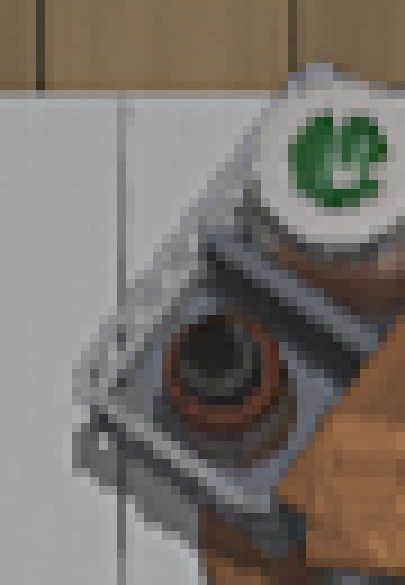

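View pics/t25.png

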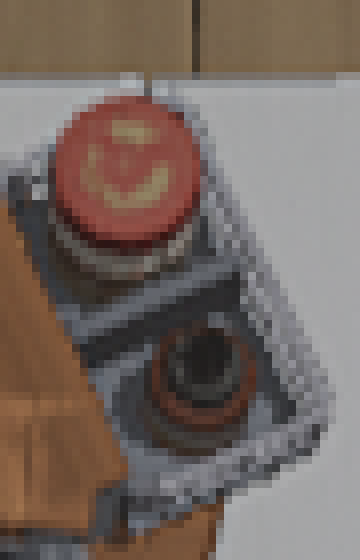

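Run:
```python
from h import *
t=snap("top")
def out(p,a,Cc):
    o=np.array([np.cos(np.radians(a)),np.sin(np.radians(a))]);y=np.array([o[1],-o[0]]);d=np.array(p)-Cc
    return (d@o).round(1),(d@y).round(1)
K=np.array([584.0,20.])
k10=lambda x,y:(215+x/10-.5,180+y/10-.5)
k9=lambda x,y:(195+x/9-.5,120+y/9-.5)
k8=lambda x,y:(260+x/8-.5,120+y/8-.5)
for z in(116,120): 
  for p in ((105,315),(320,340),(545,357)): print("loose",z,out(ray(t,k10(*p),z)[0],A,K))
  for p in ((345,90),(325,325)): print("loose div",z,out(ray(t,k10(*p),z)[0],A,K))
for p in ((85,362),(320,65),(205,215)): print("hung_b",out(ray(t,k9(*p),120)[0],A-120,K))
for p in ((320,415),(170,95),(245,240)): print("hung_a",out(ray(t,k8(*p),120)[0],A+120,K))
for p in ((215,245),(370,345)): print("hung_b div",out(ray(t,k9(*p),122)[0],A-120,K))
for p in ((245,275),(80,328)): print("hung_a div",out(ray(t,k8(*p),122)[0],A+120,K))
```

```text
loose 116 (np.float64(108.4), np.float64(55.0))
loose 116 (np.float64(110.0), np.float64(2.7))
loose 116 (np.float64(109.5), np.float64(-51.6))
loose div 116 (np.float64(48.8), np.float64(2.0))
loose div 116 (np.float64(106.3), np.float64(1.8))
loose 120 (np.float64(108.8), np.float64(54.6))
loose 120 (np.float64(110.4), np.float64(2.5))
loose 120 (np.float64(109.9), np.float64(-51.6))
loose div 120 (np.float64(49.4), np.float64(1.9))
loose div 120 (np.float64(106.7), np.float64(1.7))
hung_b (np.float64(108.6), np.float64(-48.3))
hung_b (np.float64(104.4), np.float64(56.3))
hung_b (np.float64(105.7), np.float64(3.8))
hung_a (np.float64(102.5), np.float64(56.0))
hung_a (np.float64(104.8), np.float64(-54.1))
hung_a (np.float64(105.7), np.float64(-2.9))
hung_b div (np.float64(98.1), np.float64(-1.8))
hung_b div (np.float64(47.1), np.float64(-0.5))
hung_a div (np.float64(100.6), np.float64(7.4))
hung_a div (np.float64(48.0), np.float64(0.8))
```

```bash
python3 -c "
from h import *
st();rel([hang(155,0,150),hang(150,0,81),hang(132,0,81)])"
```

```text
17.45 pos [ 393.6 -136.8  194.4] rot [-179.98   -0.     -5.02] F [ 0.1 -0.   0.5] gap 34.2
[0.086,-0.693,0.178,0,0,0.0004],
[0.106,-0.693,0.454,0,0,0.0004],
[0.178,-0.693,0.454,0,0,0.0004],
```

```bash
python3 -m jog '[[0.04,-0.2,0.05,0,0,0],[0.08,-0.4,0.12,0,0,0],[0.09,-0.6,0.178,0,0,0],[0.1,-0.693,0.3,0,0,0],[0.106,-0.693,0.454,0,0,0],[0.106,-0.693,0.454,0,0,0],[0.14,-0.693,0.454,0,0,0],[0.16,-0.693,0.454,0,0,0],[0.16,-0.693,0.454,0,0,0]]' 0 40; python3 -c "
from h import *
where()
s=snap('scene')
cv2.imwrite('pics/s26.png',cv2.resize(s['pixels'][155:245,175:295,::-1],None,fx=6.5,fy=6.5,interpolation=cv2.INTER_CUBIC))"
```

```text
time: 18.35
tool_pos: [451.0, 30.3, 83.2]
tcp_rot: [-180.0, -0.2, -5.2]
ft_force: [-0.1, -0.1, -0.1]
finger_gap: -0.1
out 133.9 lat -1.6 z 83.2 Fout 0.1 Flat -0.1 Fz -0.1 M [-0.02  0.   -0.01]
```

View pics/s26.png

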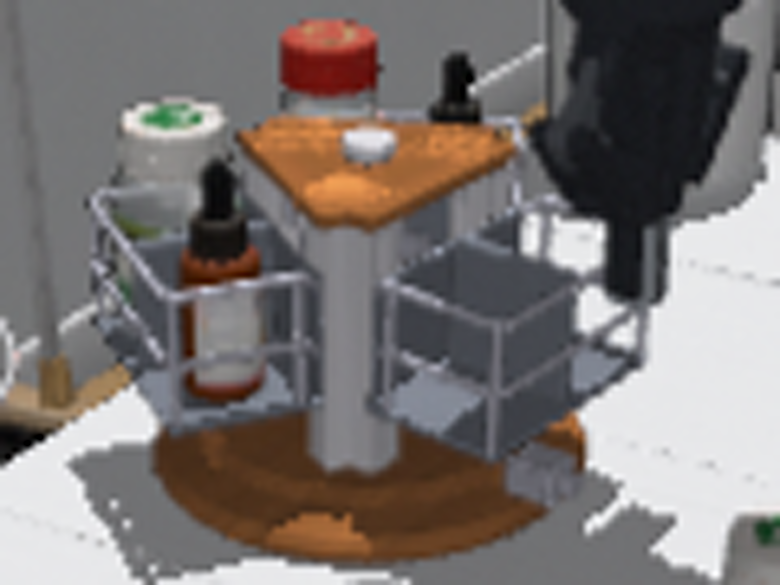

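Closed fingers stand just in front of the front rail, tip at about (635,298) and overlapping the rail height. Next is a gentle inward push.

```bash
python3 -m jog '[[0.012,0,0,0,0,0],[0.024,0,0,0,0,0],[0.032,0,0,0,0,0],[0.036,0,0,0,0,0],[0.036,0,0,0,0,0]]'; python3 -m jog '[[0.005,0,0,0,0,0],[0.01,0,0,0,0,0],[0.01,0,0,0,0,0]]'; python3 -c "
from h import *
where()"
```

```text
time: 18.9
tool_pos: [457.4, 30.0, 80.7]
tcp_rot: [180.0, 0.0, -5.1]
ft_force: [-0.9, 1.0, -0.2]
finger_gap: 0.3
time: 19.2
tool_pos: [460.0, 29.8, 80.7]
tcp_rot: [-180.0, -0.0, -5.1]
ft_force: [-0.3, -0.0, -0.1]
finger_gap: 0.2
out 124.9 lat -1.3 z 80.7 Fout 0.3 Flat -0.1 Fz -0.1 M [-0.05  0.02  0.04]
```

```bash
python3 -m jog '[[0.005,0,0,0,0,0],[0.01,0,0,0,0,0],[0.01,0,0,0,0,0]]'; python3 -m jog '[[0.004,0,0,0,0,0],[0.008,0,0,0,0,0],[0.008,0,0,0,0,0]]';  python3 -m jog '[[0.004,0,0,0,0,0],[0.006,0,0,0,0,0],[0.006,0,0,0,0,0]]'; python3 -c "
from h import *
where()"
```

```text
time: 19.5
tool_pos: [461.5, 29.7, 80.5]
tcp_rot: [180.0, 0.1, -5.1]
ft_force: [-5.4, 0.5, 3.4]
finger_gap: -0.1
time: 19.8
tool_pos: [461.6, 29.7, 80.3]
tcp_rot: [180.0, 0.4, -5.1]
ft_force: [-14.8, 1.1, 10.4]
finger_gap: -0.2
time: 20.1
tool_pos: [461.6, 29.7, 80.1]
tcp_rot: [180.0, 0.5, -5.1]
ft_force: [-22.8, 0.6, 16.8]
finger_gap: 0.2
out 123.2 lat -1.3 z 80.1 Fout 22.7 Flat -1.4 Fz 16.8 M [ 0.24  3.64 -0.03]
```

```bash
python3 -m jog '[[-0.02,0,0,0,0,0],[-0.06,0,0,0,0,0],[-0.15,0,0,0,0,0],[-0.3,0,-0.1,0,0,0],[-0.4,0.2,-0.2,0,0,0],[-0.4,0.4,-0.3,0,0,0],[-0.4,0.6,-0.3,0,0,0],[-0.4,0.7,-0.3,0,0,0],[-0.4,0.7,-0.3,0,0,0]]'
python3 - <<'E'
from h import *
st()
s=snap("scene");t=snap("top")
cv2.imwrite("pics/s27.png",cv2.resize(s["pixels"][175:235,225:295,::-1],None,fx=10,fy=10,interpolation=cv2.INTER_NEAREST))
cv2.imwrite("pics/t27.png",cv2.resize(t["pixels"][110:220,195:305,::-1],None,fx=5.4,fy=5.4,interpolation=cv2.INTER_CUBIC))
def fr(a):
    o=np.array([np.cos(np.radians(a)),np.sin(np.radians(a))]);y=np.array([o[1],-o[0]])
    return lambda out,lat,z:[*(C2+out*o+lat*y),z]
f=fr(A)
for k,v in {"railN":f(107,56,120),"railF":f(107,-56,120),"flfN":f(108,57,60),"flfF":f(108,-57,60),"flbN":f(42,57,60),"flbF":f(42,-57,60)}.items(): print(k,((proj(s,v)[0]-[225,175]+.5)*10).round(0))
E
```

```text
time: 21.0
tool_pos: [350.0, -140.4, 156.7]
tcp_rot: [179.8, -0.1, -5.5]
ft_force: [0.4, 0.8, 0.3]
finger_gap: 0.3
21.0 pos [ 350.  -140.4  156.7] rot [ 1.7985e+02 -1.2000e-01 -5.4700e+00] F [0.4 0.8 0.3] gap 0.3
railN [265. 292.]
railF [501. 149.]
flfN [263. 505.]
flfF [498. 345.]
flbN [ 60. 433.]
flbF [304. 284.]
```

View pics/s27.png

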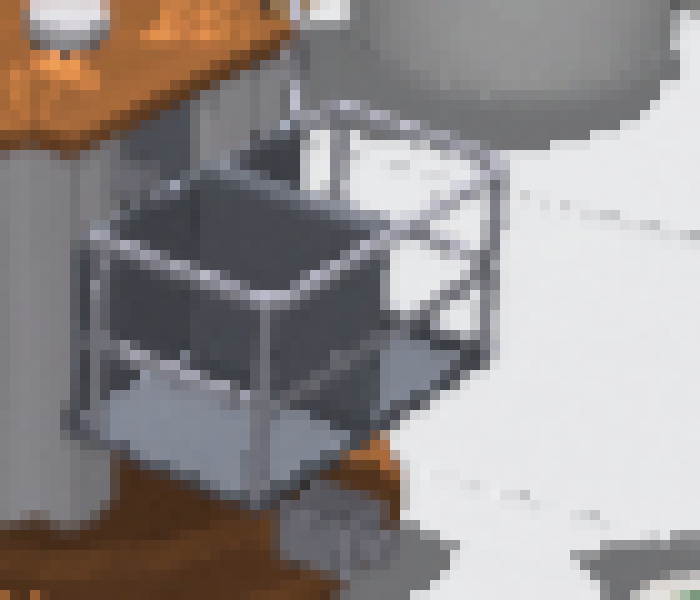

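View pics/t27.png

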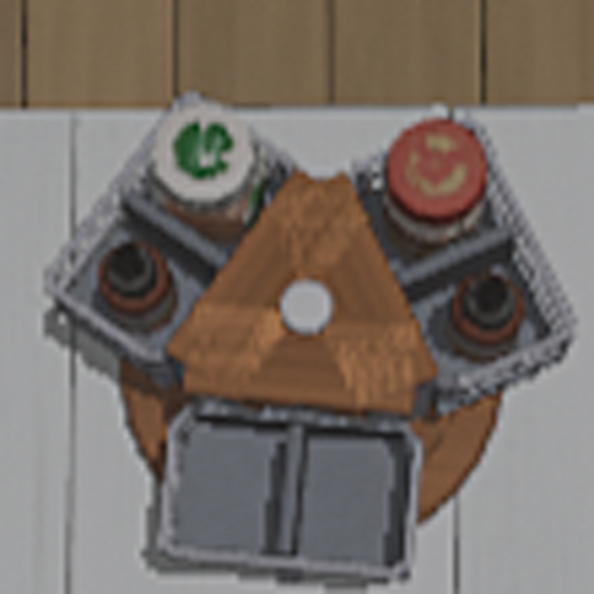

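Run:
```python
from h import *
t=snap("top");s=snap("scene")
T=lambda x,y:ray(t,(195+x/5.4-.5,110+y/5.4-.5),144)[0]
n=lambda a,b:np.degrees(np.arctan2(*(b-a)[::-1]))
print("front",n(T(186,388),T(412,411))-90+360,"a",n(T(438,372),T(346,178))-90-120+360,"b",n(T(300,174),T(170,350))-90+120)
a=cv2.imread("pics/top0.png")[200:255,135:185].astype(int);b=t["pixels"][200:255,135:185,::-1].astype(int)
print("mug diff mean/max",np.abs(a-b).mean(),np.abs(a-b).max())
c=cv2.imread("pics/s22.png") 
b2=cv2.resize(s["pixels"][155:245,175:295,::-1],None,fx=6.5,fy=6.5,interpolation=cv2.INTER_CUBIC)
print("mean shift before/after nudge",cv2.phaseCorrelate(cv2.cvtColor(c[180:460,380:660],6).astype(np.float32),cv2.cvtColor(b2[180:460,380:660],6).astype(np.float32)))
st()
```

```text
front 173.79777166637717 a 174.44264094791006 b 174.104672154081
mug diff mean/max 2.928969696969697 7
mean shift before/after nudge ((0.015091765649913214, 0.05978125713389204), 0.9469320750162925)
21.2 pos [ 350.4 -135.3  155.4] rot [-1.7997e+02  1.0000e-02 -5.1300e+00] F [0.8 0.6 0.4] gap 0.3
```

Run:
```python
from bench import r
print(r.hand_in())
```

```text
the job is handed in; nothing more can be done
None
```

The stand is turned and stopped with its empty side at the front. The loose shelf hangs on that side at locked height, but its open front sits slightly low. I let go of it and handed the job in at about 21 s.

**What I did**
- **Turning the stand:** I pushed the end rail of the hung_b shelf with closed fingers, about 75° clockwise. The first push missed because the fingertips sit about 28 mm higher than the reported tool point, so I lowered the tool and repeated it. The top then settled into the front stop on its own.
- **Hanging the shelf:** I gripped the shelf by its divider and moved it straight in until the back plate met the uprights. Pressing down, the catch gave way at about 14 N about 8.5 mm above locked height, and the shelf then pulled itself down. I pressed to the bottom stop with about 10 N down and 13.5 N inward.
- **Seating it:** After letting go I pushed the front rail inward once to seat it, at about 23 N inward and 17 N down. This was the highest load in the job, about 28 N in total, and the shelf did not move.

**Last checks**
- **Stand angle:** Its empty side measures about 174°, and the front of the foot 174–175°.
- **Shelf height and position:** The back edge is at the locked height to within about 1.5 mm, and the shelf did not move after release.
- **Mug:** It has not moved.
- **Robot:** The arm is clear of everything.

**Not as wanted:** The shelf leans outward by roughly 2.5–3.5°, so its front rail is 2–5 mm lower and about 4 mm farther out than the rails of the other two shelves. I put this down to the roughly 2 mm play of the claws in the slots, and the inward push did not change it. It is at the locked height, but not perfectly level with the other two.

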